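# Clear the pots, build up the kiln-post pile, put the pots back

### The arm

A 6-joint arm with a two-finger parallel gripper is mounted at the origin on the work surface. World frame = base frame: x ahead of the robot, y to its left, z up, the work surface at z = 0. Lengths are in mm, angles in rad, forces in N, time in s.
With the tool pointing down it reaches from about 275 to 750 mm from the base axis. Payload 10.2 kg.
Tool frame: the origin (TCP) lies at the very end of the fingers, on their centre line; the grasp point (between the pads) lies 19 mm behind it; z points along the fingers, x is the direction in which the jaws open and shut, and the axes are right-handed (so a half turn about z gives the same grasp; the last joint's range is limited). The gripper opens to 85 mm and grips with 20 to 120 N. Pads are 22 mm wide; open, the fingers measure 114 mm over their backs; the gripper's body (76 mm by 85 mm) begins 54 mm behind the grasp point. The pads swing forward as they close: fully open they stand 13 mm farther back than shut.
Start: joints at [-0.223, 0.313, 1.498, -0, 1.331, -0.223], TCP at [525.006, -0.013, 231.294] pointing down, gripper open.
Joint ranges: [-2.94, 2.94], [-0.97, 2.17], [0.19, 2.56], [-1.23, 4.37], [0.02, 3.11], [-2.88, 2.88]. Speed limits (rad/s): [2.39, 2.39, 3.01, 3.14, 3.14, 3.14].

### API

Orientations are given as a unit quaternion [w, x, y, z].
In Python, from rig import ctrl, cams gives the robot as it stands.
- The arm moves only by the tool play_rows, never from a script. Its argument "steps" is a list of rows, each a list of 2 entries, a list of its own where there are three numbers: the shift along the tool's x, y, z normalised to -1 to 1, where 1 is 0.75 m, then the turn, a rotation vector about the tool's x, y, z normalised to -1 to 1, where 1 is 45 degrees. A call has 1 to 20 rows; each row shifts and turns the commanded pose from where the row before left it, along the tool's axes as they then stand; what a row does not reach is not made up. A row lasts 1/10 s, in which the tool goes at most 50 mm and 8.59 degrees, less where a joint would pass 70% of its speed; a pose out of reach is approached as far as the arm can. A call with a number of a shift or a turn outside -1 to 1 is refused whole. A call with a gripper value outside its range is refused whole. "grip" is the closure, from 0 (fully open) to 1 (shut), set as the call begins (left out, the last holds). The fingers move at their own pace and stop on an object; "squeeze" is the grip in N (left out, the last holds). Time passes only in rows, so rows that do not move let the fingers close. It gives the time, the measured TCP pose, the force and the opening at its end, in the units of the state.
- ctrl.sense(): the state, without advancing time (a new reading comes with each control period).
- cams.capture(name): name is "scene" or "side" or "wrist"; returns the picture (384x512x3 uint8, red, green, blue); there is no depth.
- cams.camera_info(name): a dict with "fx", "fy", "cx", "cy" (pixels), "xyz" and "attitude" of the camera in the world. Camera axes: x right, y up, looking along -z (the intrinsics and any distortion apply to the point x, -y, -z); pixel columns grow to the right and rows downward; lengths in mm; the calibration is good to about 2 mm. The wrist camera is an equidistant fisheye: a pixel r from the principal point sees the ray r / f radians off the axis. A picture is of the moment at which its call begins: read the wrist's pose just before it. camera_info takes no time and is no camera call; for the wrist camera it gives the pose at the moment of the call.
- ctrl.finish_job(): hands the job in, once; it reports no verdict.
Trained networks look in the newest picture that a camera, given by its name, has taken for a name from the list of things; names that differ only in an ending like _2 or _b are one class to them, and where a whole thing is asked for, a point or a joint stands for the part that bears it (a point fixed in the world has none). Each returns a list of dicts, best first, with "p" (0 to 1); they miss things now and then, are a little off and sometimes report something else, mostly with a low value. They report only what shows in the picture. A call takes as long as a camera call. They do not tell look-alikes from the thing itself.
- cams.search_frame(camera, thing): "rect" ([centre column, centre row, width, height] in pixels, round what is visible of it).
- cams.tip_of(camera, thing): "pixel" ([column, row] in pixels: a listed point, or the origin of a listed thing).
The state is a dict: "time_s": time; "joints": joint angles; "dq": joint speeds; "tau": joint torques, N m; "eef_pos": TCP position; "ee_rot": TCP orientation; "force": force on the tool from outside, world axes, zero at the start; "wrist_torque": the same for the moment, N m; "grip_width": opening from 0.0 (shut) to 1.0 (fully open).
Only numpy, scipy, OpenCV 4.12 (cv2) and the standard library are available. Lean on these libraries where they do the work, as an engineer would, in place of code of your own. Each camera call takes 0.05 s, during which the arm holds its last target.

### The job

Move the two pots, the jar and the bottle, out of the way and stand both on the wooden ware board. Then fetch the two L-shaped kiln posts that lay behind them and stack them squarely on the L post on the kiln-shelf plate, in alternating directions so that the pile balances: the large one next, turned half round from the one below, and the small one on top, turned half round again. Last, stand each pot back on the middle of the paper disc it came from; keep the pots upright and set everything down without dropping it.

Things in the scene. Friction and masses are not known exactly. Their poses are not given: they have to be found in the camera images.
- jar (a point): Straight round bisque jar, open at the top, 62 mm diameter, 120 mm high, stands upright; the point is its centre, 60 mm over its foot, z up. About 300 g. Grasp its outside anywhere in its upper half. At the start it stands on its paper disc, in the notch of one of the two loose L posts.
- bottle (a point): Bisque bottle vase, 150 mm high: body of 64 mm diameter up to 70 mm, then a shoulder to a straight neck of 36 mm diameter from 105 mm up to the top; dark mouth. Point: on its axis, half-way up (75 mm over its foot), z up. About 350 g. Grasp it by the neck. At the start it stands on its paper disc in the notch of the other loose L post.
- large (a point): Larger loose kiln post, fireclay: flat L with arms 92 mm long outside, 36 mm wide, 36 mm high, 380 g. Point: centre of the 92 mm square round the L, 18 mm over its underside. Outer corner at x = -46, y = -46 mm; one arm along x (centre line y = -28), one along y (centre line x = -28); open notch 56 x 56 mm on the +x +y side. Balances 11 mm off the point in x and y, towards the corner.
- small (a point): Smaller loose kiln post, fireclay: flat L with arms 72 mm long outside, 36 mm wide, 36 mm high, 280 g. Point: centre of the 72 mm square round the L, 18 mm over its underside. Outer corner at x = -36, y = -36 mm; one arm along x (centre line y = -18), one along y (centre line x = -18); open notch 36 x 36 mm on the +x +y side. Balances 6 mm off the point in x and y, towards the corner.
- pile_top (a point): Pile to build on: grey square plate, 120 x 120 x 12 mm, fixed on the table, with a first L post, same size and shape as the large one, fixed on it (its top 48 mm over the table). Point: over the centre of plate and post, level with this post's top face. Axes as for the large post: outer corner at x = -46, y = -46 mm, notch on the +x +y side.
- pile_corner (a point): The outer corner of the L post that is fixed on the plate, at the level of its top face: it shows which way the first L points.
- board_top (a point): Wooden ware board, the side area: 280 mm along its x, 110 mm along its y, 18 mm thick, fixed on the table. The point is the centre of its top face. It and the pile are on opposite sides of the posts; either may be left or right.
- jar_paper: White paper disc, 90 mm diameter, under 1 mm thick, stuck flat to the table; the jar starts on its middle and goes back there. Origin: its centre, on the table top. A post may lie over its edge at the start.
- bottle_paper: The other paper disc, the same; the bottle starts on its middle and goes back there. Origin: its centre, on the table top.
Mind the look-alikes: they are no part of the job. What is shaped like the part that bears pile_top but green is not meant.

How it is judged (in metres and radians):
On the way, in this order (a step that is already met when the one before it is completed fails the run):
1. jar and bottle both stand upright on the ware board, released (x of jar in the frame of board_top between -0.13 and 0.13 m and y of jar in the frame of board_top between -0.045 and 0.045 m and z of jar in the frame of board_top between 0.055 and 0.065 m and angle between each of jar, bottle's own z axis and vertical below 0.1 rad and contact force between the fingers and jar_pot below 0.1 N and linear speed of each of jar_pot, bottle_pot below 0.03 m/s and angular speed of each of jar_pot, bottle_pot below 0.2 rad/s and x of bottle in the frame of board_top between -0.13 and 0.13 m and y of bottle in the frame of board_top between -0.045 and 0.045 m and z of bottle in the frame of board_top between 0.07 and 0.08 m and contact force between the fingers and bottle_pot below 0.1 N), for 0.2 s.
2. the large post lies on the pile's first L, turned half round from it, released, the pots still on the board (all of step 1 and horizontal distance between large and pile_top below 0.012 m and angle between the x axis of large and the x axis of pile_top, either way round below 0.2 rad and angle between large's own z axis and vertical below 0.06 rad and x of pile_corner in the frame of large above 0.02 m and y of pile_corner in the frame of large above 0.02 m and z of large in the frame of pile_top between 0.013 and 0.023 m and contact force between the fingers and large_post below 0.1 N and linear speed of large_post below 0.03 m/s and angular speed of large_post below 0.2 rad/s), for 0.2 s.
3. the small post lies on the large one, turned half round from it, released, the pots still on the board (all of step 2 and horizontal distance between small and pile_top below 0.012 m and angle between the x axis of small and the x axis of pile_top, either way round below 0.2 rad and angle between small's own z axis and vertical below 0.06 rad and x of pile_corner in the frame of small below -0.02 m and y of pile_corner in the frame of small below -0.02 m and z of small in the frame of pile_top between 0.049 and 0.059 m and contact force between the fingers and small_post below 0.1 N and linear speed of small_post below 0.03 m/s and angular speed of small_post below 0.2 rad/s), for 0.2 s.
At the end, for the whole second after the job is handed in: Large post flat on the first L, small post flat on the large, each turned half round from the one below, within 12 mm of the pile's centre and 0.2 rad of square; jar and bottle upright, within 15 mm of the centre of their own paper discs; all released and at rest (horizontal distance between each of large, small and pile_top below 0.012 m and angle between the x axis of each of large, small and the x axis of pile_top, either way round below 0.2 rad and angle between each of large, small's own z axis and vertical below 0.06 rad and x of pile_corner in the frame of large above 0.02 m and y of pile_corner in the frame of large above 0.02 m and z of large in the frame of pile_top between 0.013 and 0.023 m and contact force between the fingers and large_post below 0.1 N and linear speed of each of large_post, small_post, jar_pot, bottle_pot below 0.03 m/s and angular speed of each of large_post, small_post, jar_pot, bottle_pot below 0.2 rad/s and x of pile_corner in the frame of small below -0.02 m and y of pile_corner in the frame of small below -0.02 m and z of small in the frame of pile_top between 0.049 and 0.059 m and contact force between the fingers and small_post below 0.1 N and horizontal distance between jar and jar_paper below 0.015 m and angle between each of jar, bottle's own z axis and vertical below 0.1 rad and height (world z) of jar between 0.055 and 0.065 m and contact force between the fingers and jar_pot below 0.1 N and horizontal distance between bottle and bottle_paper below 0.015 m and height (world z) of bottle between 0.07 and 0.08 m and contact force between the fingers and bottle_pot below 0.1 N); the robot touches nothing.
It fails at once if a pot is tipped over (more than about 35 degrees) (angle between any of jar, bottle's own z axis and vertical above 0.6 rad).
It fails at once if a pot or a post is dropped (moves faster than 0.5 m/s out of the fingers) ((contact force between the fingers and jar_pot below 0.05 N and linear speed of jar_pot above 0.5 m/s) or (contact force between the fingers and bottle_pot below 0.05 N and linear speed of bottle_pot above 0.5 m/s) or (contact force between the fingers and large_post below 0.05 N and linear speed of large_post above 0.5 m/s) or (contact force between the fingers and small_post below 0.05 N and linear speed of small_post above 0.5 m/s)).
It also fails if it takes over 131 s, if anything falls off the work surface, if the arm or the gripper's body presses on something with over 40 N, if the wrist force passes 120 N, or if a joint passes its speed limit or range.

## Working session

There is one attempt and no reset: what is moved stays moved. The work goes in short steps, Python scripts to look and compute and a tool call to move; the robot and the scene stay as the last step left them, time stands still between calls to the robot, and variables do not carry over. Pictures are saved under pics/ and viewed, and the job is handed in when it is done.

Besides the shell and the picture viewer there is one more tool, called after "Emit:" by a JSON object that holds its "api" and its "payload", one argument or row to a line. play_rows: Moves the arm, as the interface text tells. Its arguments: {"type":"object","properties":{"steps":{"type":"array"},"grip":{"type":"number"},"squeeze":{"type":"number"}},"required":["steps"]}

```bash
ls; mkdir -p pics; python3 - <<'E'
from rig import ctrl,cams
import cv2
print(ctrl.sense())
for n in ["scene","side","wrist"]:
    print(n,cams.camera_info(n))
    im=cams.capture(n); cv2.imwrite(f"pics/{n}0.png",im[:,:,::-1])
    for t in ["jar","bottle","large","small","pile_top","pile_corner","board_top","jar_paper","bottle_paper"]:
        try:print(t,[(([round(v) for v in d['pixel']]),round(d['p'],2)) for d in cams.tip_of(n,t)][:3])
        except Exception as e: print(t,e)
E
```

```text
pics
{'time_s': 0.0, 'joints': array([-2.23413690e-01,  3.13460069e-01,  1.49844705e+00, -1.05191588e-05,
        1.33103321e+00, -2.23393998e-01]), 'dq': array([ 2.11066647e-03,  1.31902389e-03, -4.52334290e-04, -1.57615429e-03,
        3.43210530e-06,  5.06394581e-04]), 'tau': array([-5.78409599e-04, -4.12261176e+01, -2.59742296e+01, -3.58453699e-04,
        4.11797926e-03, -1.23038126e-05]), 'eef_pos': array([5.24730696e+02, 3.91594177e-02, 2.30726183e+02]), 'ee_rot': array([-1.44307803e-04,  9.99999773e-01, -8.59328573e-06, -6.58225170e-04]), 'force': array([-0.57410131,  0.27656285, -0.60250986]), 'wrist_torque': array([-0.05156073, -0.0121944 ,  0.04078123]), 'grip_width': 1.0052139992782783}
scene {'fx': 493.64611053304986, 'fy': 493.64611053304986, 'cx': 263.9570731454502, 'cy': 186.9202790256808, 'xyz': array([ 919.52467284, -481.93640866,  947.78789516]), 'attitude': array([0.87830845, 0.30117991, 0.12889697, 0.34821044])}
jar [([333, 195], 0.58), ([386, 145], 0.19)]
bottle [([271, 251], 0.61)]
large []
small [([301, 273], 0.64)]
pile_top [([91, 249], 0.66), ([160, 314], 0.
[... 503 characters left out ...]
326, 196], 0.53)]
pile_top [([348, 273], 0.88), ([271, 320], 0.77)]
pile_corner [([351, 299], 0.87), ([270, 345], 0.84)]
board_top [([240, 131], 0.62), ([348, 273], 0.26)]
jar_paper [([278, 171], 0.58)]
bottle_paper [([313, 217], 0.51)]
wrist {'fx': 297.3186396354542, 'fy': 297.3186396354542, 'cx': 255.34383277590433, 'cy': 192.48252905241765, 'xyz': array([524.49740271,  74.96584657, 374.56835697]), 'attitude': array([ 9.88896477e-01, -1.48604903e-01, -2.67010482e-04, -5.18684677e-04])}
jar [([280, 80], 0.96)]
bottle [([288, 264], 0.74)]
large [([330, 72], 0.91)]
small [([325, 225], 0.72)]
pile_top [([112, 364], 0.8)]
pile_corner [([110, 381], 0.6)]
board_top []
jar_paper []
bottle_paper []
```

View pics/scene0.png

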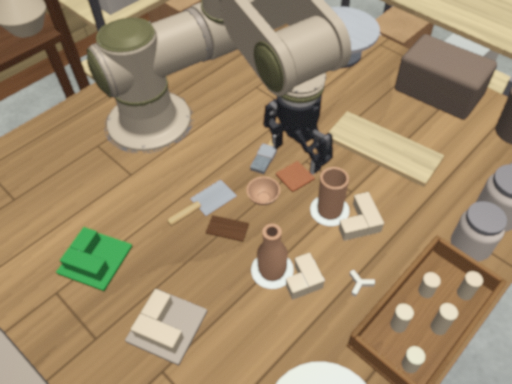

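View pics/side0.png

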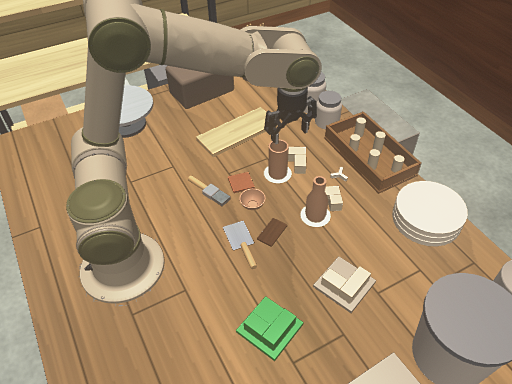

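View pics/wrist0.png

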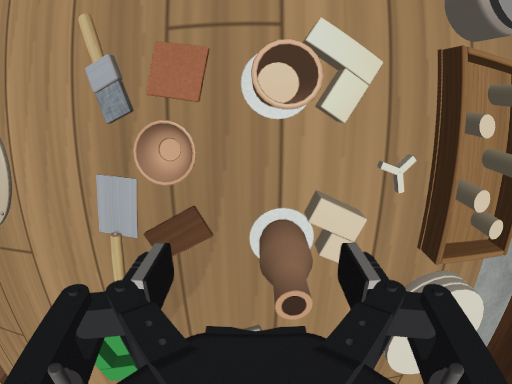

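```bash
cat > h.py <<'E'
import numpy as np, cv2
from scipy.spatial.transform import Rotation as R
from scipy.optimize import least_squares
def rot(q): return R.from_quat([q[1],q[2],q[3],q[0]])
def proj(ci,P,fish=False):
    P=np.atleast_2d(np.asarray(P,float))
    c=rot(ci['attitude']).inv().apply(P-ci['xyz']); x,y,z=c[:,0],-c[:,1],-c[:,2]
    if fish:
        rr=np.hypot(x,y); th=np.arctan2(rr,z); k=np.where(rr>1e-9,th/np.maximum(rr,1e-9),0)
        return np.c_[ci['cx']+ci['fx']*k*x, ci['cy']+ci['fy']*k*y]
    return np.c_[ci['cx']+ci['fx']*x/z, ci['cy']+ci['fy']*y/z]
def ray(ci,px,fish=False):
    u=(px[0]-ci['cx'])/ci['fx'];v=(px[1]-ci['cy'])/ci['fy']
    if fish:
        r=np.hypot(u,v); s=np.sin(r)/max(r,1e-9); d=np.array([u*s,-v*s,-np.cos(r)])
    else: d=np.array([u,-v,-1.])
    return rot(ci['attitude']).apply(d)
def onz(ci,px,z,fish=False):
    d=ray(ci,px,fish); return ci['xyz']+d*(z-ci['xyz'][2])/d[2]
H={"jar":60,"bottle":75,"large":18,"small":18,"pile_top":48,"pile_corner":48,"board_top":18,"jar_paper":0,"bottle_paper":0}
def crop(im,x0,y0,x1,y1,name,k):
    c=cv2.resize(im[y0:y1,x0:x1,::-1],None,fx=k,fy=k,interpolation=cv2.INTER_CUBIC)
    for x in range((x0+9)//10*10,x1,10):
        cv2.putText(c,str(x),(int((x-x0)*k),8),0,.3,(0,0,255),1); cv2.line(c,(int((x-x0)*k),10),(int((x-x0)*k),15),(0,0,255),1)
    for y in range((y0+9)//10*10,y1,10):
        cv2.putText(c,str(y),(0,int((y-y0)*k)),0,.3,(0,0,255),1)
    cv2.imwrite(name,c)
E
python3 - <<'E'
from h import *
from rig import ctrl,cams
import pickle
D={}
for n in ["scene","side","wrist"]:
    ci=cams.camera_info(n); D[n]=(ci,cv2.imread(f"pics/{n}0.png")[:,:,::-1].copy())
pickle.dump(D,open("d0.pkl","wb"))
px={"scene":dict(jar=(333,195),bottle=(271,251),small=(301,273),pile_top=(160,314),pile_corner=(130,329),board_top=(385,145),jar_paper=(328,207),bottle_paper=(273,269)),
"side":dict(jar=(277,160),bottle=(317,199),large=(289,159),small=(326,196),pile_top=(348,273),pile_corner=(351,299),board_top=(240,131),jar_paper=(278,171),bottle_paper=(313,217)),
"wrist":dict(jar=(280,80),bottle=(288,264),large=(330,72),small=(325,225))}
for n in px:
    for t in px[n]: print(n,t,onz(D[n][0],px[n][t],H[t],n=="wrist").round())
im=D["scene"][1]; crop(im,240,160,400,310,"pics/s_a.png",5); crop(im,110,270,230,370,"pics/s_b.png",6)
im=D["side"][1]; crop(im,250,125,360,235,"pics/d_a.png",5.4); crop(im,300,240,390,320,"pics/d_b.png",7)
im=D["wrist"][1]; crop(im,230,0,400,130,"pics/w_a.png",4.5);crop(im,230,180,390,300,"pics/w_b.png",4.8)
E
```

```text
scene jar [557. 104.  60.]
scene bottle [ 560. -105.   75.]
scene small [619. -76.  18.]
scene pile_top [ 488. -343.   48.]
scene pile_corner [ 470. -401.   48.]
scene board_top [536. 347.  18.]
scene jar_paper [546. 107.   0.]
scene bottle_paper [ 563. -102.    0.]
side jar [550. 100.  60.]
side bottle [ 561. -109.   75.]
side large [610. 122.  18.]
side small [624. -73.  18.]
side pile_top [ 504. -343.   48.]
side pile_corner [ 466. -408.   48.]
side board_top [535. 326.  18.]
side jar_paper [560. 107.   0.]
side bottle_paper [ 553. -111.    0.]
wrist jar [550. 100.  60.]
wrist bottle [ 563. -105.   75.]
wrist large [614. 116.  18.]
wrist small [617. -80.  18.]
```

View pics/s_a.png

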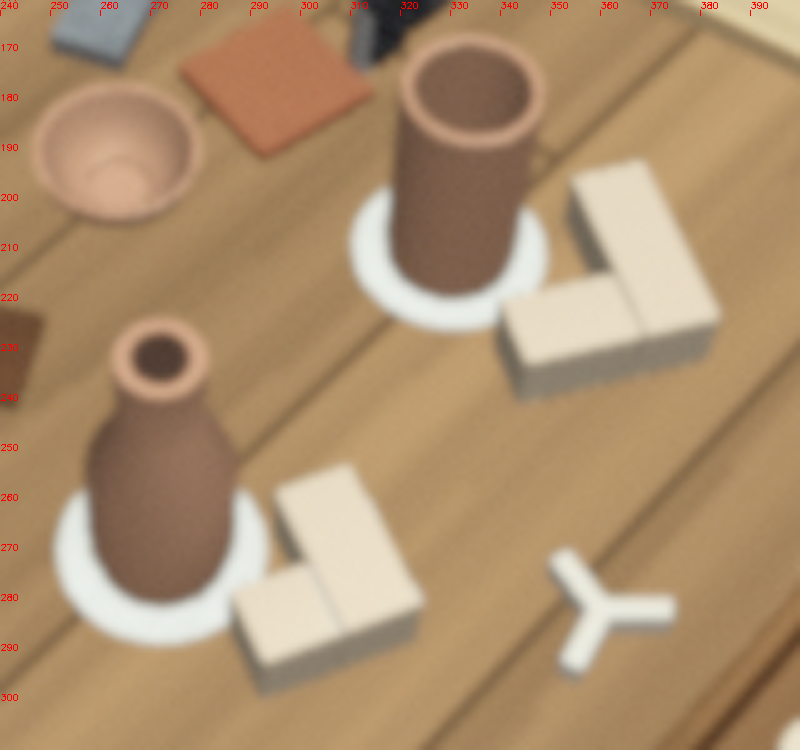

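View pics/s_b.png

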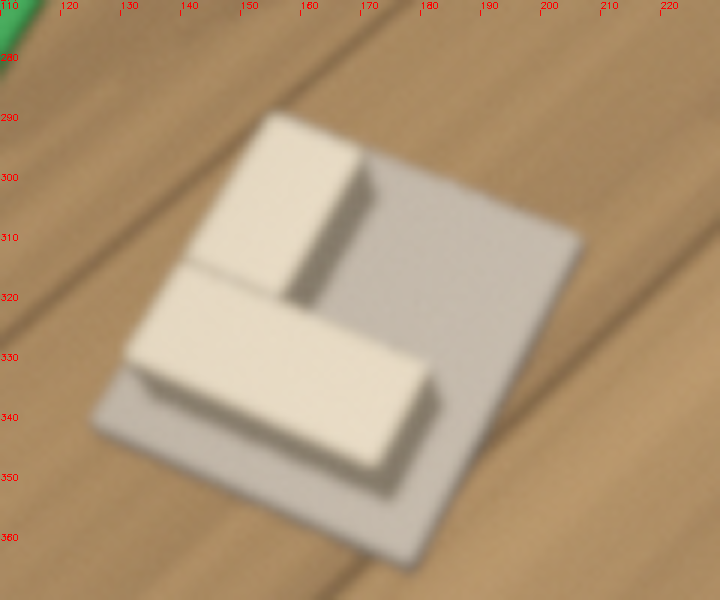

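View pics/d_b.png

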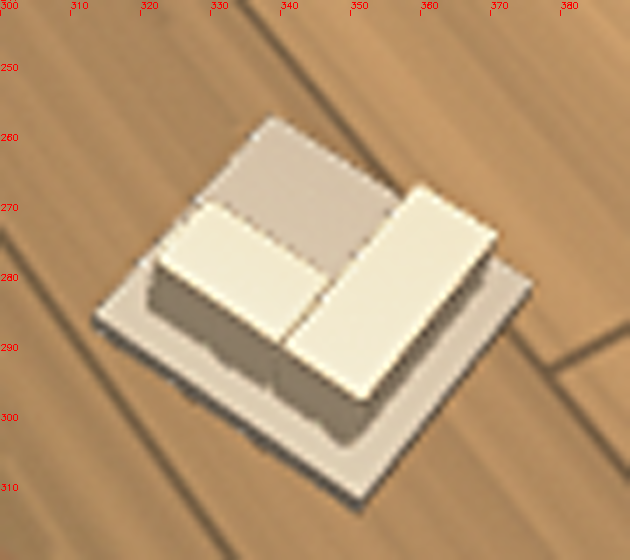

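View pics/w_a.png

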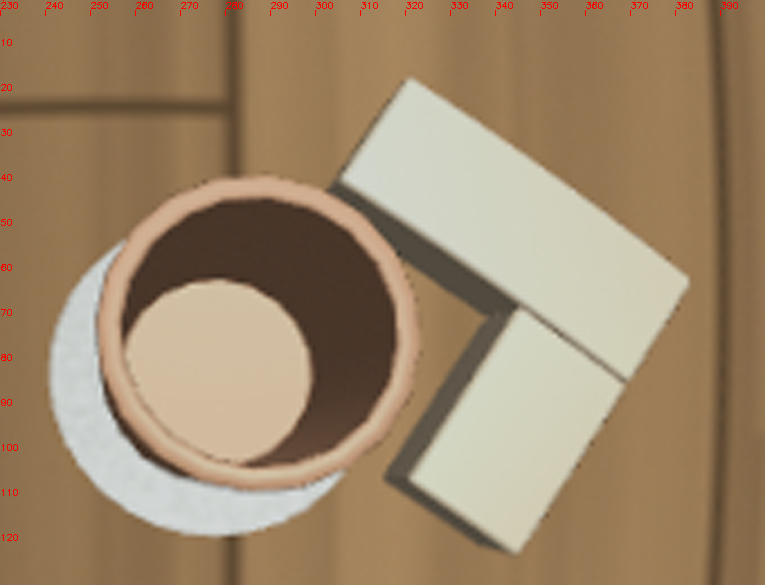

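View pics/w_b.png

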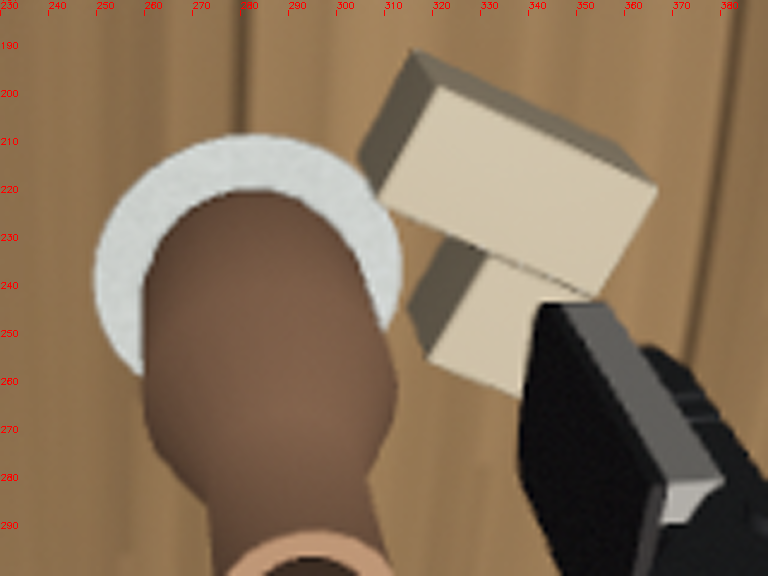

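```bash
cat > fit.py <<'E'
from h import *
def L(a): return np.array([(-a,-a),(a,-a),(a,-a+36),(-a+36,-a+36),(-a+36,a),(-a,a)],float)
def fitL(D,a,z,obs,g):
    pts=L(a)
    def f(p):
        r=[]
        c,s=np.cos(p[2]),np.sin(p[2])
        w=pts@np.array([[c,s],[-s,c]])+p[:2]
        W=np.c_[w,np.full(6,z)]
        for n,o in obs.items():
            q=proj(D[n][0],W,n.startswith("wrist"))
            for i,u in enumerate(o):
                if u is not None: r+=list(q[i]-u)
        return np.array(r)
    s=least_squares(f,g,loss='soft_l1')
    print("x,y,yaw",s.x.round(3),"rms px",np.sqrt((f(s.x)**2).mean()).round(2))
    return s.x
E
python3 - <<'E'
from fit import *
import pickle
D=pickle.load(open("d0.pkl","rb"))
lg=dict(scene=[(384,223.6),(368.4,192),(354,195.6),(362.6,214.6),(340,221),(344.8,233)],wrist=[(383.3,62.2),(321.1,17.3),(306,39.6),(345.6,67.8),(320.7,106.7),(344.7,122.7)])
sm=dict(scene=[(324.4,280.6),(310,252.6),(295.2,258),(301.6,272.4),(286.4,278.4),(292.8,293)],wrist=[(366.9,219.2),(321.7,197.7),(309.2,220),(332.1,233.5),(319.2,254.4),None])
pl=dict(scene=[(130.8,328.7),(173,348),(181.7,331.3),(156.7,319.5),(170.5,295),(155.3,288.7)],side=[(351.9,297.1),(371,273.9),(359.3,266.4),(347.4,279.6),(329.6,268.9),(322.1,277.4)])
for nm,o,a,z,g in [("large",lg,46,36,(612,118,2.5)),("small",sm,36,36,(620,-76,2.5)),("pile",pl,46,48,(495,-343,0.8))]:
    print(nm); fitL(D,a,z,o,g)
    for n in o: fitL(D,a,z,{n:o[n]},g)
for n in D:
    ci,im=D[n]
    print(n, [onz(ci,p,z,n=="wrist").round(1) for p,z in {"scene":[((271.6,231.6),150),((334.4,178),120)],"wrist":[((287.5,73.5),120)],"side":[]}[n]])
ci,im=D["side"]; crop(im,180,95,300,190,"pics/d_c.png",6.5)
crop(im,250,125,360,235,"pics/d_a.png",6); crop(D["scene"][1],320,100,450,190,"pics/s_c.png",6)
E
```

```text
large
x,y,yaw [615.138 117.857   2.586] rms px 0.72
x,y,yaw [616.716 118.397   2.592] rms px 0.38
x,y,yaw [614.607 117.633   2.584] rms px 0.67
small
x,y,yaw [623.887 -82.292   2.708] rms px 0.88
x,y,yaw [625.223 -81.409   2.711] rms px 0.36
x,y,yaw [623.113 -82.817   2.704] rms px 0.97
pile
x,y,yaw [ 4.98106e+02 -3.42945e+02  3.58000e-01] rms px 0.94
x,y,yaw [ 4.98256e+02 -3.41634e+02  3.55000e-01] rms px 0.39
x,y,yaw [ 4.96206e+02 -3.46997e+02  3.63000e-01] rms px 0.44
scene [array([ 562.5, -104.8,  150. ]), array([554.5, 102.3, 120. ])]
side []
wrist [array([551.7, 101.4, 120. ])]
```

View pics/d_a.png

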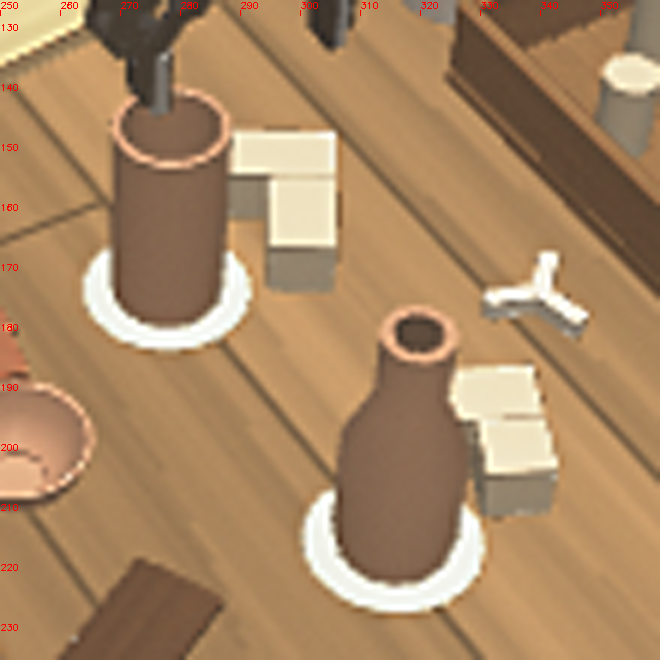

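View pics/d_c.png

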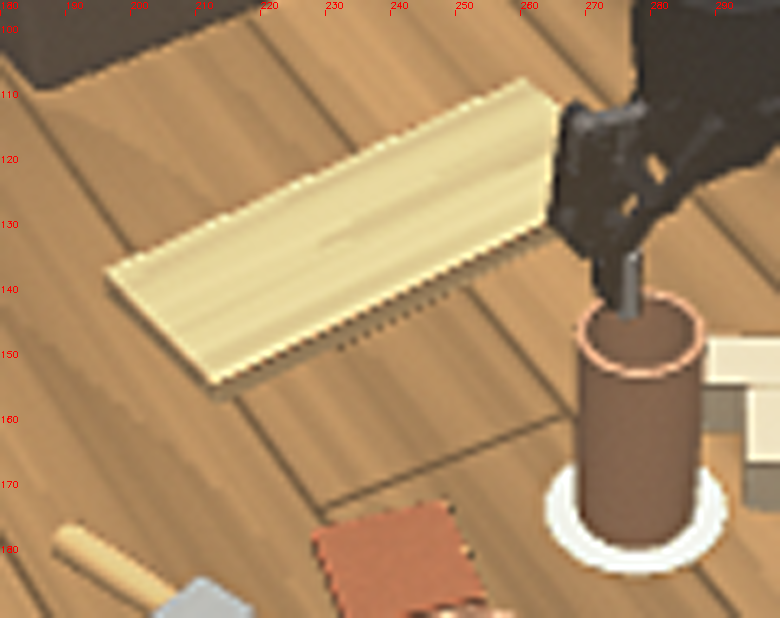

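View pics/s_c.png

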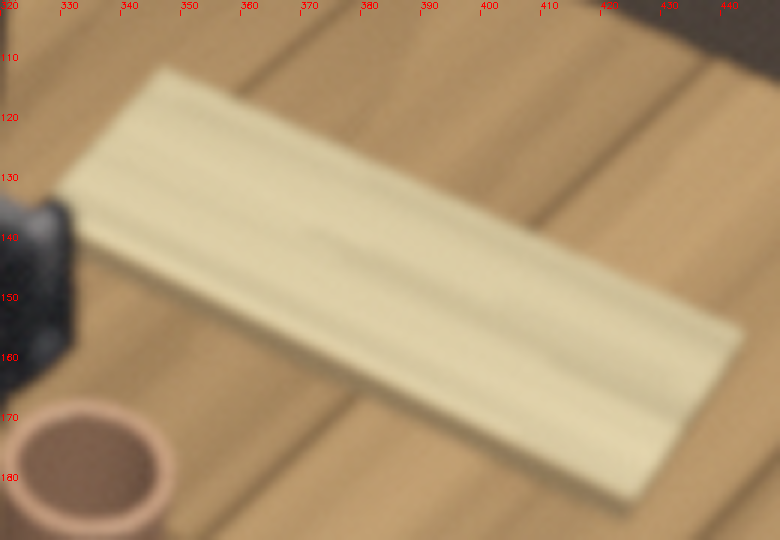

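```bash
python3 - <<'E'
from fit import *
import pickle
D=pickle.load(open("d0.pkl","rb"))
sc,sd=D["scene"][0],D["side"][0]
for p in [(347,111),(443.5,155.5),(424.3,183)]: print("scene",onz(sc,p,18).round(1))
for p in [(196.5,137),(213,154),(261,107)]: print("side",onz(sd,p,18).round(1))
for p in [(277.8,147),]: print("side jar",onz(sd,p,120).round(1))
print("bottle",onz(sd,(319.7,180.5),150).round(1))
# papers: white ellipse fit
for n,cs in [("scene",[(328,207),(273,269)]),("side",[(278,171),(315,215)]),("wrist",[(282,80),(280,235)])]:
    ci,im=D[n]; hsv=cv2.cvtColor(im,cv2.COLOR_RGB2HSV)
    for c in cs:
        m=((hsv[...,1]<30)&(hsv[...,2]>180)).astype(np.uint8)
        mm=np.zeros_like(m); cv2.circle(mm,c,48 if n=="wrist" else 32,1,-1); m&=mm
        num,lab,st,_=cv2.connectedComponentsWithStats(m)
        k=1+np.argmax(st[1:,4]); cn,_=cv2.findContours((lab==k).astype(np.uint8),cv2.RETR_EXTERNAL,cv2.CHAIN_APPROX_NONE)
        pts=max(cn,key=len)[:,0].astype(float)
        W=np.array([onz(ci,p,0,n=="wrist")[:2] for p in pts])
        # outer circle r=45 robust: fit keep pts with residual small
        g=W.mean(0)
        best=None
        for x in np.arange(-30,31,1.0):
            for y in np.arange(-30,31,1.0):
                d=np.abs(np.hypot(*(W-g-[x,y]).T)-45)
                s=(d<1.5).sum()
                if best is None or s>best[0]: best=(s,g+[x,y])
        d=np.abs(np.hypot(*(W-best[1]).T)-45)<3
        s=least_squares(lambda q:np.hypot(*(W[d]-q).T)-45,best[1])
        print(n,c,best[0],len(W),s.x.round(1))
E
```

```text
scene [387.6 381.9  18. ]
scene [663.9 416.5  18. ]
scene [676.8 308.1  18. ]
side [389.1 371.8  18. ]
side [402.3 266.2  18. ]
side [664.4 409.1  18. ]
side jar [548.8  94.5 120. ]
bottle [ 562.9 -108.5  150. ]
scene (328, 207) 60 121 [551.9 104.3]
scene (273, 269) 69 138 [ 561.2 -103.9]
side (278, 171) 28 80 [555.6 103.4]
side (315, 215) 32 88 [ 565.3 -105.6]
wrist (282, 80) 110 199 [552.3 102.2]
wrist (280, 235) 112 204 [ 561.2 -107.5]
```

Emit:
{"api": "play_rows", "payload": {
  "steps": [
    [[0.006,-0.022,0],[0,0,0]],
    [[0.012,-0.045,0],[0,0,0]],
    [[0.012,-0.045,0],[0,0,0]],
    [[0.006,-0.024,0.02],[0,0,0]],
    [[0,0,0.04],[0,0,0]],
    [[0,0,0.04],[0,0,0]],
    [[0,0,0.04],[0,0,0]],
    [[0,0,0.04],[0,0,0]],
    [[0,0,0.025],[0,0,0]],
    [[0,0,0],[0,0,0]],
    [[0,0,0],[0,0,0]]
  ],
  "grip": 0
}}

```text
time_s: 2.6
eef_pos: [552.4, 102.0, 78.2]
ee_rot: [-0.0, 1.0, -0.0, 0.0]
force: [-0.3, 0.5, 0.4]
grip_width: 1.0
```

Emit:
{"api": "play_rows", "payload": {
  "steps": [
    [[0,0,0],[0,0,0]],
    [[0,0,0],[0,0,0]],
    [[0,0,0],[0,0,0]],
    [[0,0,0],[0,0,0]],
    [[0,0,0],[0,0,0]],
    [[0,0,0],[0,0,0]],
    [[0,0,0],[0,0,0]],
    [[0,0,0],[0,0,0]]
  ],
  "grip": 1,
  "squeeze": 40
}}

```text
time_s: 3.4
eef_pos: [552.5, 102.0, 79.0]
ee_rot: [0.0, 1.0, 0.0, 0.001]
force: [-2.2, -1.0, 6.0]
grip_width: 0.705
```

```bash
python3 - <<'E'
from rig import ctrl,cams
import cv2
cv2.imwrite("pics/scene1.png",cams.capture("scene")[100:270,200:440,::-1].repeat(3,0).repeat(3,1))
E
```

```text
(no output)
```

View pics/scene1.png

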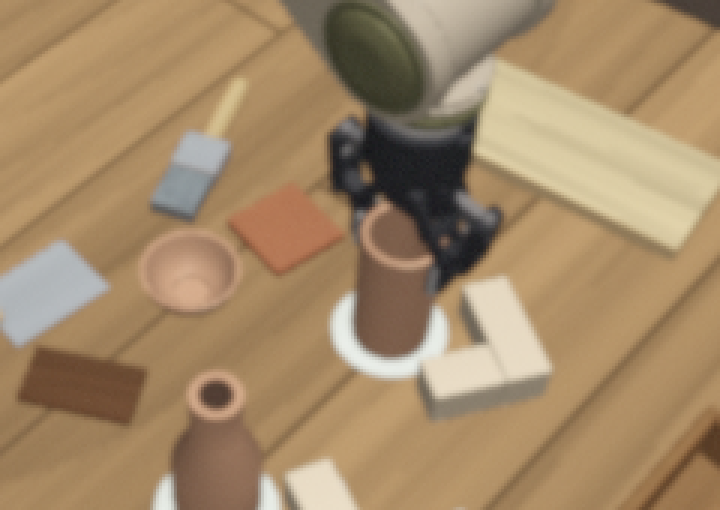

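Emit:
{"api": "play_rows", "payload": {
  "steps": [
    [[0,0,-0.01],[0,0,0]],
    [[0,0,-0.025],[0,0,0]],
    [[0,0,-0.04],[0,0,0]],
    [[0,0,-0.02],[0,0,0]],
    [[-0.007,-0.0195,0],[0,0,0]],
    [[-0.014,-0.0385,0],[0,0,0]],
    [[-0.014,-0.0385,0],[0,0,0]],
    [[-0.014,-0.0385,0],[0,0,0]],
    [[-0.014,-0.0385,0],[0,0,0]],
    [[-0.014,-0.0385,0],[0,0,0]],
    [[-0.014,-0.0385,0],[0,0,0]],
    [[-0.014,-0.0385,0],[0,0,0]],
    [[-0.007,-0.02,0],[0,0,0]],
    [[0,0,0],[0,0,0]],
    [[0,0,0.015],[0,0,0]],
    [[0,0,0.025],[0,0,0]],
    [[0,0,0.015],[0,0,0]],
    [[0,0,0],[0,0,0]],
    [[0,0,0],[0,0,0]]
  ]
}}

```text
time_s: 5.35
eef_pos: [468.3, 333.3, 107.6]
ee_rot: [0.0, 1.0, -0.0, -0.0]
force: [-0.2, -0.1, -3.4]
grip_width: 0.706
```

```bash
python3 - <<'E'
from rig import ctrl,cams
import cv2
print(ctrl.sense()['eef_pos'])
cv2.imwrite("pics/scene2.png",cams.capture("scene")[60:230,270:500,::-1].repeat(3,0).repeat(3,1))
cv2.imwrite("pics/wrist2.png",cams.capture("wrist")[:,:,::-1])
E
```

```text
[468.34473433 333.32595849 107.62140461]
```

View pics/scene2.png

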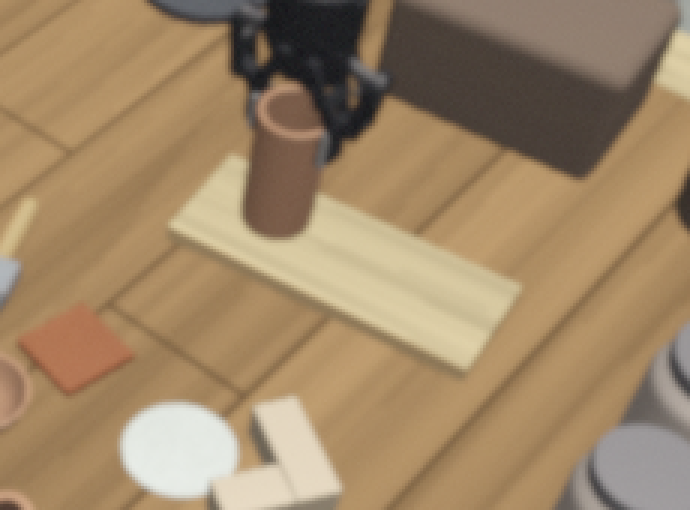

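View pics/wrist2.png

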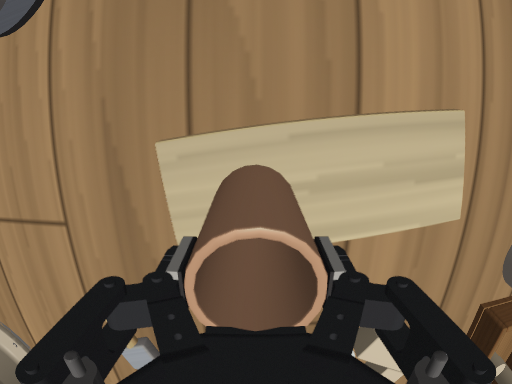

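```bash
python3 - <<'E'
from h import *
from rig import ctrl,cams
ci=cams.camera_info("wrist")
a,b,c=[onz(ci,p,18,True) for p in [(156,143),(464,111),(460,219)]]
print(a,b,c,(a+c)/2,np.arctan2(*(b-a)[1::-1]),np.linalg.norm(b-a),np.linalg.norm(c-b))
E
```

```text
[387.02708997 379.38170524  18.        ] [661.88152141 415.59316068  18.        ] [677.05098243 308.18769447  18.        ] [532.0390362  343.78469985  18.        ] 0.13099333136206504 277.22955828569127 108.47140969268293
```

Emit:
{"api": "play_rows", "payload": {
  "steps": [
    [[0,0,0.006],[0,0,0]],
    [[0,0,0.004],[0,0,0]],
    [[0,0,0.002],[0,0,0]],
    [[0,0,0],[0,0,0]],
    [[0,0,0],[0,0,0]]
  ]
}}

```text
time_s: 5.95
eef_pos: [468.0, 333.8, 98.6]
ee_rot: [-0.0, 1.0, -0.0, 0.0]
force: [-0.4, 0.4, -3.4]
grip_width: 0.707
```

Emit:
{"api": "play_rows", "payload": {
  "steps": [
    [[0,0,0.0013],[0,0,0]],
    [[0,0,0],[0,0,0]],
    [[0,0,0],[0,0,0]]
  ]
}}

```text
time_s: 6.25
eef_pos: [468.0, 333.7, 97.6]
ee_rot: [0.0, 1.0, 0.0, -0.0]
force: [-0.1, -1.0, -3.9]
grip_width: 0.702
```

Emit:
{"api": "play_rows", "payload": {
  "steps": [
    [[0,0,0.001],[0,0,0]],
    [[0,0,0],[0,0,0]],
    [[0,0,0],[0,0,0]]
  ]
}}

```text
time_s: 6.55
eef_pos: [468.1, 333.8, 97.1]
ee_rot: [-0.0, 1.0, -0.0, 0.0]
force: [-1.2, 0.2, -0.5]
grip_width: 0.707
```

Emit:
{"api": "play_rows", "payload": {
  "steps": [
    [[0,0,0.001],[0,0,0]],
    [[0,0,0],[0,0,0]],
    [[0,0,0],[0,0,0]]
  ]
}}

```text
time_s: 6.85
eef_pos: [468.1, 333.9, 97.0]
ee_rot: [-0.0, 1.0, 0.0, 0.0]
force: [-4.0, -1.3, 7.7]
grip_width: 0.707
```

Emit:
{"api": "play_rows", "payload": {
  "steps": [
    [[0,0,0],[0,0,0]],
    [[0,0,0],[0,0,0]],
    [[0,0,0],[0,0,0]],
    [[0,0,0],[0,0,0]],
    [[0,0,0],[0,0,0]],
    [[0,0,0],[0,0,0]],
    [[0,0,-0.01],[0,0,0]],
    [[0,0,-0.03],[0,0,0]],
    [[0,0,-0.04],[0,0,0]],
    [[0,0,-0.04],[0,0,0]],
    [[0,0,-0.03],[0,0,0]],
    [[0,0,-0.01],[0,0,0]],
    [[0,0,0],[0,0,0]]
  ],
  "grip": 0
}}

```text
time_s: 8.15
eef_pos: [468.2, 333.9, 216.8]
ee_rot: [-0.0, 1.0, 0.0, 0.001]
force: [-0.4, 0.2, 0.3]
grip_width: 1.0
```

```bash
python3 - <<'E'
from rig import ctrl,cams
import cv2
print(ctrl.sense()['eef_pos'])
cv2.imwrite("pics/wrist3.png",cams.capture("wrist")[:,:,::-1])
E
```

```text
[468.19257105 333.86179033 216.81572421]
```

View pics/wrist3.png

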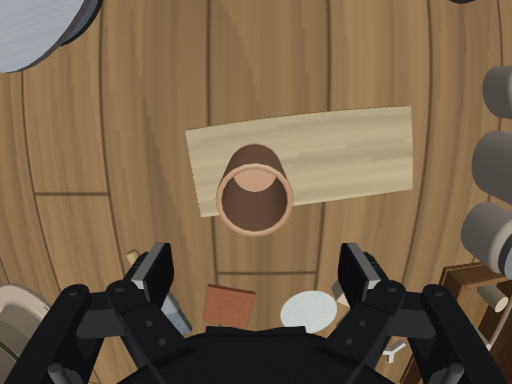

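Emit:
{"api": "play_rows", "payload": {
  "steps": [
    [[0.0055,0.027,0],[0,0,0]],
    [[0.0115,0.0533,0],[0,0,0]],
    [[0.0113,0.0533,0],[0,0,0]],
    [[0.0113,0.0533,0],[0,0,0]],
    [[0.0113,0.0533,0],[0,0,0]],
    [[0.0113,0.0533,0],[0,0,0]],
    [[0.0113,0.0533,0],[0,0,0]],
    [[0.0113,0.0533,0],[0,0,0]],
    [[0.0113,0.0533,0],[0,0,0]],
    [[0.0113,0.0533,0],[0,0,0]],
    [[0.0113,0.0533,0],[0,0,0]],
    [[0.0055,0.027,0],[0,0,0]],
    [[0,0,0.02],[0,0,0]],
    [[0,0,0.04],[0,0,0]],
    [[0,0,0.04],[0,0,0]],
    [[0,0,0.03],[0,0,0]],
    [[0,0,0.01],[0,0,0]],
    [[0,0,0],[0,0,0]]
  ]
}}

```text
time_s: 10.0
eef_pos: [560.5, -106.3, 109.7]
ee_rot: [-0.001, 1.0, -0.0, -0.001]
force: [-0.2, -0.1, 0.5]
grip_width: 0.999
```

Emit:
{"api": "play_rows", "payload": {
  "steps": [
    [[0,0,0],[0,0,0]],
    [[0,0,0],[0,0,0]],
    [[0,0,0],[0,0,0]],
    [[0,0,0],[0,0,0]],
    [[0,0,0],[0,0,0]],
    [[0,0,0],[0,0,0]],
    [[0,0,0],[0,0,0]],
    [[0,0,0],[0,0,0]],
    [[0,0,0],[0,0,0]],
    [[0,0,0],[0,0,0]]
  ],
  "grip": 1,
  "squeeze": 40
}}

```text
time_s: 11.0
eef_pos: [561.4, -106.6, 111.9]
ee_rot: [0.0, 1.0, 0.0, 0.001]
force: [-2.2, 0.1, 5.6]
grip_width: 0.414
```

```bash
python3 - <<'E'
from rig import ctrl,cams
import cv2
cv2.imwrite("pics/scene4.png",cams.capture("scene")[150:310,200:440,::-1].repeat(3,0).repeat(3,1))
E
```

```text
(no output)
```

View pics/scene4.png

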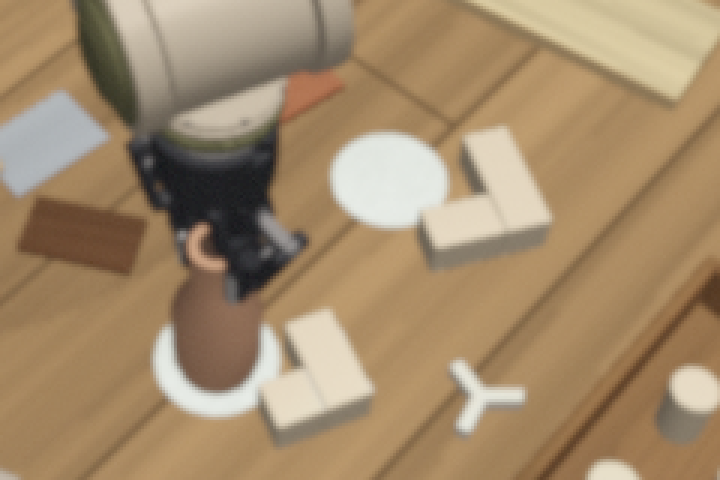

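Emit:
{"api": "play_rows", "payload": {
  "steps": [
    [[0,0,-0.01],[0,0,0]],
    [[0,0,-0.025],[0,0,0]],
    [[0,0,-0.04],[0,0,0]],
    [[0,0,-0.025],[0,0,0]],
    [[0.002,-0.0255,0],[0,0,0]],
    [[0.004,-0.051,0],[0,0,0]],
    [[0.004,-0.051,0],[0,0,0]],
    [[0.004,-0.051,0],[0,0,0]],
    [[0.004,-0.051,0],[0,0,0]],
    [[0.004,-0.051,0],[0,0,0]],
    [[0.004,-0.051,0],[0,0,0]],
    [[0.004,-0.051,0],[0,0,0]],
    [[0.004,-0.051,0],[0,0,0]],
    [[0.004,-0.051,0],[0,0,0]],
    [[0.004,-0.051,0],[0,0,0]],
    [[0.004,-0.051,0],[0,0,0]],
    [[0.002,-0.0255,0],[0,0,0]],
    [[0,0,0.01],[0,0,0]],
    [[0,0,0.025],[0,0,0]],
    [[0,0,0],[0,0,0]]
  ]
}}

```text
time_s: 13.05
eef_pos: [596.0, 351.3, 156.6]
ee_rot: [0.001, 1.0, -0.0, -0.003]
force: [0.6, -0.2, -3.1]
grip_width: 0.414
```

```bash
python3 - <<'E'
from rig import ctrl,cams
import cv2
print(ctrl.sense()['eef_pos'])
cv2.imwrite("pics/scene5.png",cams.capture("scene")[60:230,270:500,::-1].repeat(3,0).repeat(3,1))
E
```

```text
[595.95971228 351.27876116 156.55139353]
```

View pics/scene5.png

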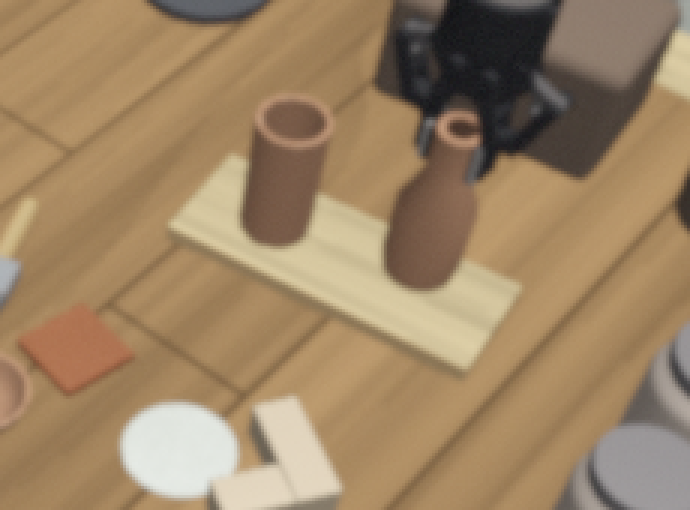

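Emit:
{"api": "play_rows", "payload": {
  "steps": [
    [[0,0,0.01],[0,0,0]],
    [[0,0,0.012],[0,0,0]],
    [[0,0,0.006],[0,0,0]],
    [[0,0,0.002],[0,0,0]],
    [[0,0,0.002],[0,0,0]],
    [[0,0,0],[0,0,0]],
    [[0,0,0],[0,0,0]]
  ]
}}

```text
time_s: 13.8
eef_pos: [597.3, 352.5, 136.1]
ee_rot: [-0.0, 1.0, -0.0, 0.0]
force: [0.0, -0.6, -2.5]
grip_width: 0.411
```

Emit:
{"api": "play_rows", "payload": {
  "steps": [
    [[0,0,0.001],[0,0,0]],
    [[0,0,0.001],[0,0,0]],
    [[0,0,0],[0,0,0]],
    [[0,0,0],[0,0,0]]
  ]
}}

```text
time_s: 14.2
eef_pos: [597.2, 352.5, 134.3]
ee_rot: [0.0, 1.0, -0.0, 0.0]
force: [-0.5, 0.0, -3.2]
grip_width: 0.414
```

Emit:
{"api": "play_rows", "payload": {
  "steps": [
    [[0,0,0.002],[0,0,0]],
    [[0,0,0.0015],[0,0,0]],
    [[0,0,0.001],[0,0,0]],
    [[0,0,0],[0,0,0]],
    [[0,0,0],[0,0,0]]
  ]
}}

```text
time_s: 14.7
eef_pos: [597.2, 352.5, 131.0]
ee_rot: [-0.0, 1.0, 0.0, 0.0]
force: [0.4, 0.7, -2.6]
grip_width: 0.412
```

Emit:
{"api": "play_rows", "payload": {
  "steps": [
    [[0,0,0.001],[0,0,0]],
    [[0,0,0],[0,0,0]],
    [[0,0,0],[0,0,0]]
  ]
}}

```text
time_s: 15.0
eef_pos: [597.2, 352.5, 130.2]
ee_rot: [0.0, 1.0, -0.0, -0.0]
force: [-0.7, 1.0, -1.7]
grip_width: 0.408
```

Emit:
{"api": "play_rows", "payload": {
  "steps": [
    [[0,0,0.001],[0,0,0]],
    [[0,0,0],[0,0,0]],
    [[0,0,0],[0,0,0]]
  ]
}}

```text
time_s: 15.3
eef_pos: [597.2, 352.6, 130.0]
ee_rot: [-0.0, 1.0, 0.0, 0.0]
force: [-1.3, -0.3, 2.5]
grip_width: 0.407
```

Emit:
{"api": "play_rows", "payload": {
  "steps": [
    [[0,0,0],[0,0,0]],
    [[0,0,0],[0,0,0]],
    [[0,0,0],[0,0,0]],
    [[0,0,0],[0,0,0]],
    [[0,0,0],[0,0,0]],
    [[0,0,0],[0,0,0]],
    [[0,0,0],[0,0,0]],
    [[0,0,-0.01],[0,0,0]],
    [[0,0,-0.03],[0,0,0]],
    [[0,0,-0.04],[0,0,0]],
    [[0,0,-0.04],[0,0,0]],
    [[0,0,-0.013],[0,0,0]],
    [[0,0,0],[0,0,0]]
  ],
  "grip": 0
}}

```text
time_s: 16.6
eef_pos: [597.5, 352.7, 230.6]
ee_rot: [-0.001, 1.0, 0.0, 0.001]
force: [0.9, -0.6, -0.3]
grip_width: 0.999
```

```bash
python3 - <<'E'
from rig import ctrl,cams
import cv2
print(ctrl.sense()['eef_pos'])
cv2.imwrite("pics/scene6.png",cams.capture("scene")[60:230,270:500,::-1].repeat(3,0).repeat(3,1))
E
```

```text
[597.52819887 352.6647991  230.64764105]
```

View pics/scene6.png

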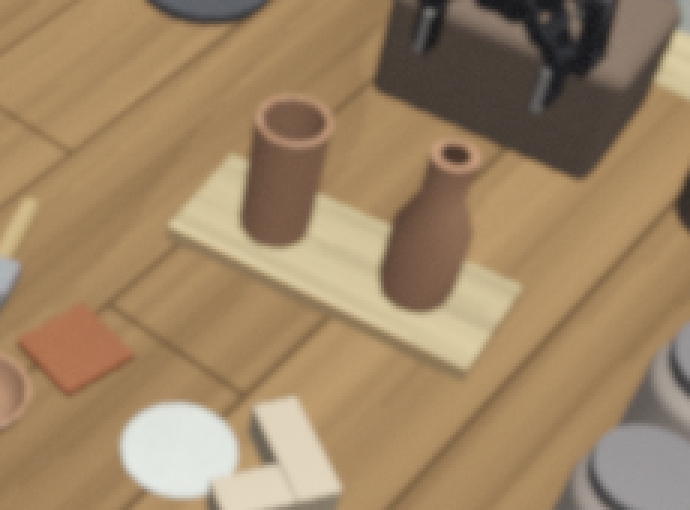

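Emit:
{"api": "play_rows", "payload": {
  "steps": [
    [[0.003,0.0215,0],[0,0,0]],
    [[0.0063,0.0427,0],[0,0,0]],
    [[0.0063,0.0427,0],[0,0,0]],
    [[0.0063,0.0427,0],[0,0,0]],
    [[0.0063,0.0427,0],[0,0,0]],
    [[0.0063,0.0427,0],[0,0,0]],
    [[0.0063,0.0427,0],[0,0,0]],
    [[0.0063,0.0427,0],[0,0,0]],
    [[0.003,0.0215,0],[0,0,0]],
    [[0,0,0],[0,0,0.1]],
    [[0,0,0.02],[0,0,0.177]],
    [[0,0,0.04],[0,0,0.177]],
    [[0,0,0.03],[0,0,0.177]],
    [[0,0,0.017],[0,0,0.077]],
    [[0,0,0],[0,0,0]],
    [[0,0,0],[0,0,0]]
  ]
}}

```text
time_s: 18.25
eef_pos: [634.6, 96.0, 149.0]
ee_rot: [0.0, 0.962, -0.274, -0.0]
force: [-0.4, -1.4, -0.0]
grip_width: 1.001
```

```bash
python3 - <<'E'
from rig import ctrl,cams
import cv2,pickle
ci=cams.camera_info("wrist");im=cams.capture("wrist")
pickle.dump((ci,im),open("w7.pkl","wb"))
cv2.imwrite("pics/wrist7.png",im[:,:,::-1])
E
```

```text
(no output)
```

View pics/wrist7.png

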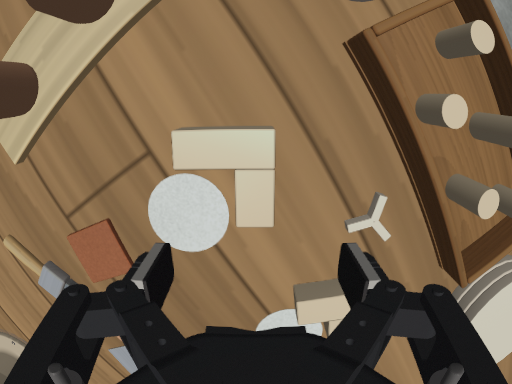

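```bash
cat >> h.py <<'E'
def tgt(pose,yaw,a,l):
    c,s=np.cos(yaw),np.sin(yaw); return np.array([pose[0]+c*l[0]-s*l[1],pose[1]+s*l[0]+c*l[1]])
def delta(st,xyz,phi=None):
    Rm=rot(st['ee_rot']); d=Rm.inv().apply(np.asarray(xyz,float)-st['eef_pos'])/750
    X=Rm.apply([1,0,0]); cur=np.arctan2(X[1],X[0])
    out=dict(shift=d.round(4),phi=np.degrees(cur).round(2),tilt=np.degrees(np.arccos(-Rm.apply([0,0,1])[2])).round(2))
    if phi is not None: out['turn']=round(-(((phi-np.degrees(cur))+180)%360-180)/45,4)
    print(out)
E
python3 - <<'E'
from fit import *
import pickle
from rig import ctrl
ci,im=pickle.load(open("w7.pkl","rb")); D={"wrist":(ci,im)}
crop(im,160,110,290,240,"pics/w7c.png",6)
p=fitL(D,46,36,{"wrist":[(275,129),(172.5,130),(173,169),(236,169),(236,227),(274,227)]},(615,118,2.58))
print(proj(ci,[[634.6,96,36]],True))
g=tgt(p,p[2],46,(-28,8)); print(g)
delta(ctrl.sense(),[*g,5],np.degrees(p[2])-180)
E
```

```text
x,y,yaw [614.543 117.63    2.582] rms px 0.66
[[255.75904505 188.2797574 ]]
[634.03134031  95.99141765]
{'shift': array([-0.0011,  0.0008,  0.1928]), 'phi': np.float64(-31.76), 'tilt': np.float64(0.05), 'turn': np.float64(0.0064)}
```

View pics/w7c.png

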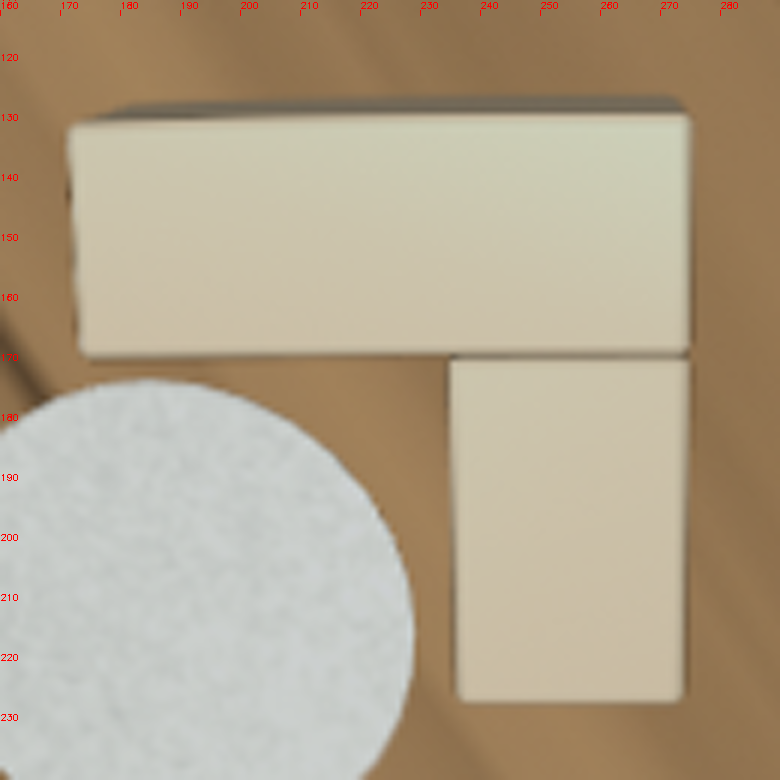

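Emit:
{"api": "play_rows", "payload": {
  "steps": [
    [[0,0,0.02],[0,0,0.006]],
    [[0,0,0.04],[0,0,0]],
    [[0,0,0.05],[0,0,0]],
    [[-0.001,0,0.04],[0,0,0]],
    [[0,0,0.025],[0,0,0]],
    [[0,0,0.012],[0,0,0]],
    [[0,0,0.004],[0,0,0]],
    [[0,0,0],[0,0,0]],
    [[0,0,0],[0,0,0]]
  ]
}}

```text
time_s: 19.2
eef_pos: [634.8, 96.5, 7.1]
ee_rot: [-0.0, 0.961, -0.277, 0.001]
force: [0.8, 0.6, 0.4]
grip_width: 1.001
```

Emit:
{"api": "play_rows", "payload": {
  "steps": [
    [[0,0,0],[0,0,0]],
    [[0,0,0],[0,0,0]],
    [[0,0,0],[0,0,0]],
    [[0,0,0],[0,0,0]],
    [[0,0,0],[0,0,0]],
    [[0,0,0],[0,0,0]],
    [[0,0,0],[0,0,0]],
    [[0,0,0],[0,0,0]],
    [[0,0,0],[0,0,0]],
    [[0,0,0],[0,0,0]],
    [[0,0,0],[0,0,0]]
  ],
  "grip": 1,
  "squeeze": 90
}}

```text
time_s: 20.3
eef_pos: [634.4, 96.4, 6.2]
ee_rot: [-0.0, 0.961, -0.277, 0.0]
force: [-1.7, -0.0, 5.3]
grip_width: 0.405
```

Emit:
{"api": "play_rows", "payload": {
  "steps": [
    [[0,0,-0.005],[0,0,0]],
    [[0,0,-0.015],[0,0,0]],
    [[0,0,-0.03],[0,0,0]],
    [[0,0,-0.04],[0,0,0]],
    [[0,0,-0.04],[0,0,0]],
    [[0,0,-0.02],[0,0,0]],
    [[0,0,-0.01],[0,0,0]],
    [[0,0,0],[0,0,0]],
    [[0,0,0],[0,0,0]]
  ]
}}

```text
time_s: 21.2
eef_pos: [633.5, 96.5, 124.6]
ee_rot: [0.0, 0.961, -0.277, -0.001]
force: [0.1, 0.6, -3.4]
grip_width: 0.407
```

```bash
python3 - <<'E'
from rig import ctrl,cams
import cv2,pickle
from h import *
print(ctrl.sense()['eef_pos'],cams.camera_info("wrist")['attitude'])
ci=cams.camera_info("wrist");im=cams.capture("wrist")
pickle.dump((ci,im,ctrl.sense()),open("w8.pkl","wb"))
cv2.imwrite("pics/wrist8.png",im[:,:,::-1])
cv2.imwrite("pics/scene8.png",cams.capture("scene")[100:270,230:470,::-1].repeat(3,0).repeat(3,1))
s=cams.capture("side"); cv2.imwrite("pics/side8.png",s[90:250,220:400,::-1].repeat(4,0).repeat(4,1)[:600])
E
```

```text
[633.51774855  96.4815297  124.58251684] [ 0.95012342 -0.14293893  0.04199146 -0.27399027]
```

View pics/wrist8.png

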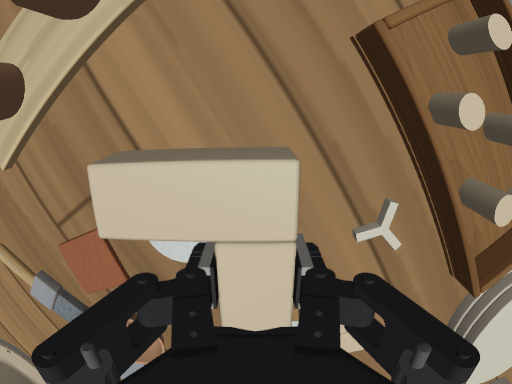

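View pics/scene8.png

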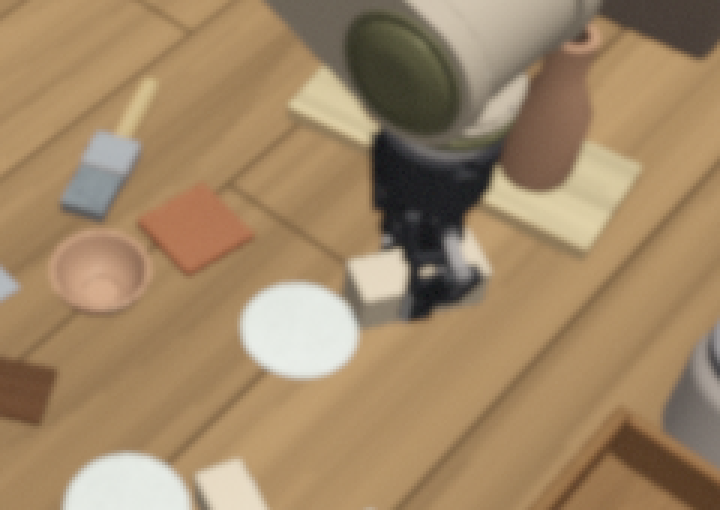

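View pics/side8.png

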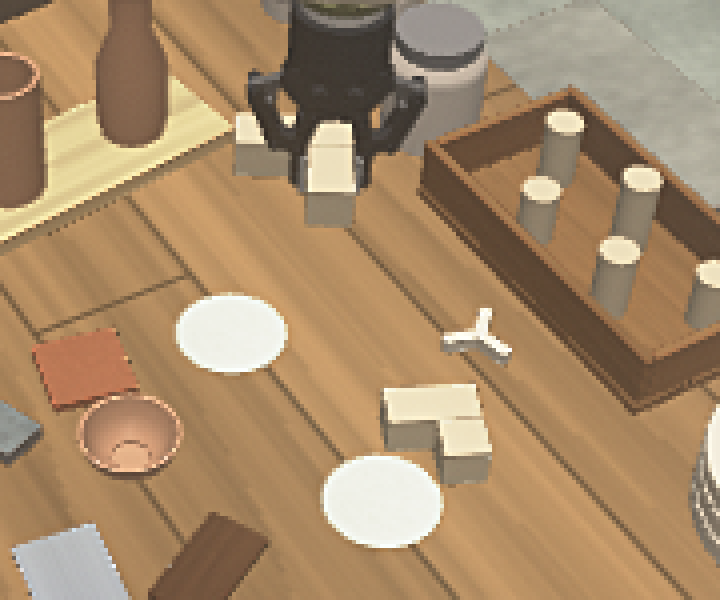

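```bash
python3 - <<'E'
from fit import *
import pickle
ci,im,st=pickle.load(open("w8.pkl","rb"))
crop(im,80,130,320,340,"pics/w8c.png",3.3)
p=(614.54-0.4,117.63+.4,2.582-.005)
c,s=np.cos(p[2]),np.sin(p[2])
w=L(46)@np.array([[c,s],[-s,c]])+p[:2]
print(proj(ci,np.c_[w,np.full(6,36+118.4)],True).round(1))
E
```

```text
[[302.9 158.6]
 [ 86.4 161.4]
 [ 98.5 237. ]
 [214.3 241.7]
 [221.3 335.9]
 [290.5 336.1]]
```

View pics/w8c.png

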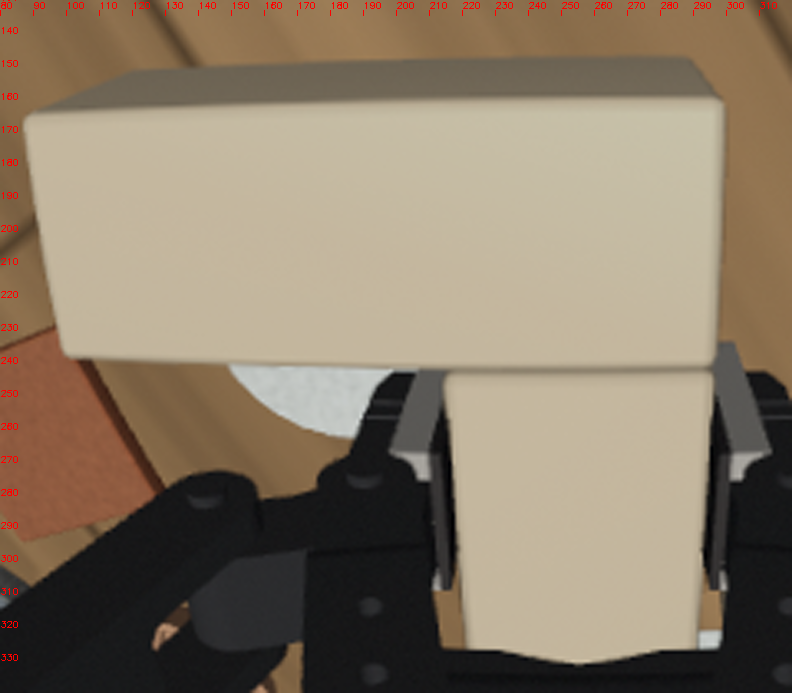

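```bash
python3 - <<'E'
from fit import *
import pickle
D=pickle.load(open("d0.pkl","rb"))
sd=D["side"][0]
for p in [(430,240),(395,215),(413,350),(420,384),(425,300)]: print(p,onz(sd,p,0).round(),onz(sd,p,150).round())
from rig import ctrl
delta(ctrl.sense(),[533,-437,200],20.5)
E
```

```text
(430, 240) [ 798. -346.    0.] [ 687. -411.  150.]
(395, 215) [ 771. -225.    0.] [ 663. -306.  150.]
(413, 350) [ 535. -572.    0.] [ 460. -606.  150.]
(420, 384) [ 495. -642.    0.] [ 425. -665.  150.]
(425, 300) [ 653. -485.    0.] [ 561. -530.  150.]
{'shift': array([ 0.2645,  0.6738, -0.1004]), 'phi': np.float64(-32.13), 'tilt': np.float64(0.12), 'turn': np.float64(-1.1695)}
```

```bash
python3 - <<'E'
from h import *
from rig import ctrl
delta(ctrl.sense(),[520,-405,230],20.5)
E
```

```text
{'shift': array([ 0.2271,  0.6469, -0.1404]), 'phi': np.float64(-32.13), 'tilt': np.float64(0.12), 'turn': np.float64(-1.1695)}
```

Emit:
{"api": "play_rows", "payload": {
  "steps": [
    [[0.004,0.0125,-0.0054],[0,0,0]],
    [[0.009,0.025,-0.011],[0,0,0]],
    [[0.0175,0.05,-0.011],[0,0,0]],
    [[0.0175,0.05,-0.011],[0,0,0]],
    [[0.0175,0.05,-0.011],[0,0,0]],
    [[0.0175,0.05,-0.011],[0,0,0]],
    [[0.0175,0.05,-0.011],[0,0,0]],
    [[0.0175,0.05,-0.011],[0,0,0]],
    [[0.0175,0.05,-0.011],[0,0,0]],
    [[0.0175,0.05,-0.011],[0,0,0]],
    [[0.0175,0.05,-0.011],[0,0,0]],
    [[0.0175,0.05,-0.011],[0,0,0]],
    [[0.0175,0.05,-0.011],[0,0,0]],
    [[0.0175,0.0475,-0.0076],[0,0,0]],
    [[0.009,0.025,0],[0,0,0]],
    [[0.004,0.0125,0],[0,0,0]],
    [[0,0,0],[0,0,0]]
  ]
}}

```text
time_s: 23.05
eef_pos: [515.0, -425.6, 233.9]
ee_rot: [-0.0, 0.961, -0.277, -0.0]
force: [-0.3, 0.7, -3.3]
grip_width: 0.409
```

Emit:
{"api": "play_rows", "payload": {
  "steps": [
    [[0,0,0],[0,0,-0.09]],
    [[0,0,0],[0,0,-0.165]],
    [[0,0,0],[0,0,-0.165]],
    [[0,0,0],[0,0,-0.165]],
    [[0,0,0],[0,0,-0.165]],
    [[0,0,0],[0,0,-0.165]],
    [[0,0,0],[0,0,-0.165]],
    [[0,0,0],[0,0,-0.09]],
    [[0,0,0],[0,0,0]],
    [[0,0,0],[0,0,0]]
  ]
}}

```text
time_s: 24.05
eef_pos: [516.1, -423.8, 234.5]
ee_rot: [-0.0, 0.984, 0.178, 0.0]
force: [-0.3, -0.5, -3.2]
grip_width: 0.403
```

```bash
python3 - <<'E'
from rig import ctrl,cams
import cv2,pickle
from h import *
ci=cams.camera_info("wrist");im=cams.capture("wrist")
pickle.dump((ci,im,ctrl.sense()),open("w9.pkl","wb"))
cv2.imwrite("pics/wrist9.png",im[:,:,::-1])
E
```

```text
(no output)
```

View pics/wrist9.png

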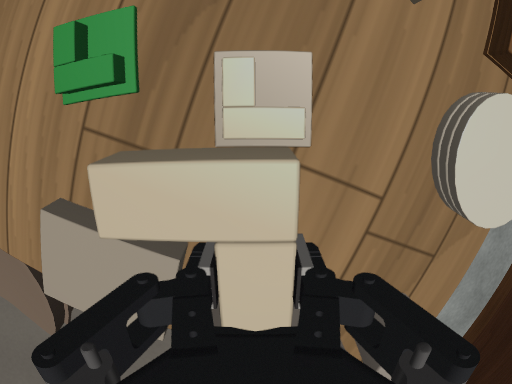

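```bash
python3 - <<'E'
from h import *
import pickle
ci,im,st=pickle.load(open("w9.pkl","rb"))
crop(im,205,45,320,150,"pics/w9c.png",6.5)
E
```

```text
(no output)
```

View pics/w9c.png

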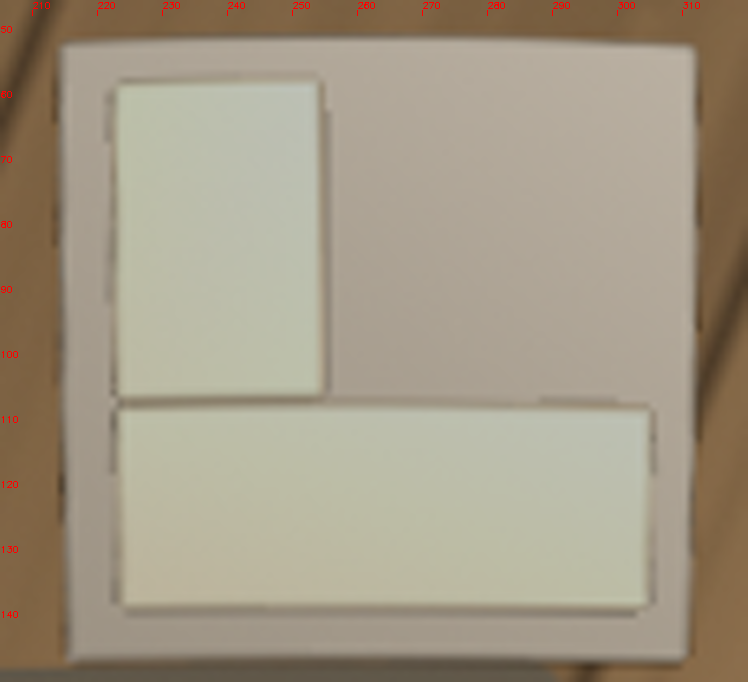

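```bash
python3 - <<'E'
from fit import *
import pickle
from rig import ctrl
ci,im,st=pickle.load(open("w9.pkl","rb")); D={"wrist":(ci,im)}
p=fitL(D,46,48,{"wrist":[(223.8,138.2),(304.4,138.2),(305,107.6),(254.5,106.5),(254.2,57.6),(223,57.9)]},(496,-342,.36))
q=np.array([onz(ci,(x/6.5+205,y/6.5+45),12,True) for x,y in [(60,45),(695,47),(688,660),(68,658)]]); print(q.mean(0),q[:,:2].round(1).tolist())
g=tgt(p,p[2]+np.pi,46,(-28,7.4)); print(g, st['eef_pos'])
delta(ctrl.sense(),[*g,90],np.degrees(p[2]))
E
```

```text
x,y,yaw [ 4.96021e+02 -3.43852e+02  3.60000e-01] rms px 0.81
[ 496.42419428 -343.76435669   12.        ] [[420.1, -309.5], [531.2, -267.5], [573.1, -378.3], [461.3, -419.8]]
[ 524.83175659 -340.90311245] [ 516.02014132 -424.0661434   234.48890604]
{'shift': array([ 0.0498, -0.0997,  0.1927]), 'phi': np.float64(20.46), 'tilt': np.float64(0.01), 'turn': np.float64(-0.0041)}
```

Emit:
{"api": "play_rows", "payload": {
  "steps": [
    [[0.007,-0.014,0],[0,0,-0.004]],
    [[0.018,-0.036,0],[0,0,0]],
    [[0.018,-0.036,0],[0,0,0]],
    [[0.0068,-0.0137,0.01],[0,0,0]],
    [[0,0,0.03],[0,0,0]],
    [[0,0,0.045],[0,0,0]],
    [[0,0,0.05],[0,0,0]],
    [[0,0,0.04],[0,0,0]],
    [[0,0,0.025],[0,0,0]],
    [[0,0,0.0125],[0,0,0]],
    [[0,0,0],[0,0,0]],
    [[0,0,0],[0,0,0]]
  ]
}}

```text
time_s: 25.3
eef_pos: [524.8, -341.8, 76.3]
ee_rot: [0.001, 0.984, 0.18, 0.001]
force: [0.3, -0.0, -2.8]
grip_width: 0.407
```

```bash
python3 - <<'E'
from rig import ctrl,cams
import cv2
from h import *
delta(ctrl.sense(),[524.8,-340.9,57],20.6)
cv2.imwrite("pics/scene10.png",cams.capture("scene")[240:384,60:260,::-1].repeat(4,0).repeat(4,1))
s=cams.capture("side"); cv2.imwrite("pics/side10.png",s[200:340,270:440,::-1].repeat(4,0).repeat(4,1))
E
```

```text
{'shift': array([ 0.0004, -0.0011,  0.0258]), 'phi': np.float64(20.7), 'tilt': np.float64(0.11), 'turn': np.float64(0.0022)}
```

View pics/scene10.png

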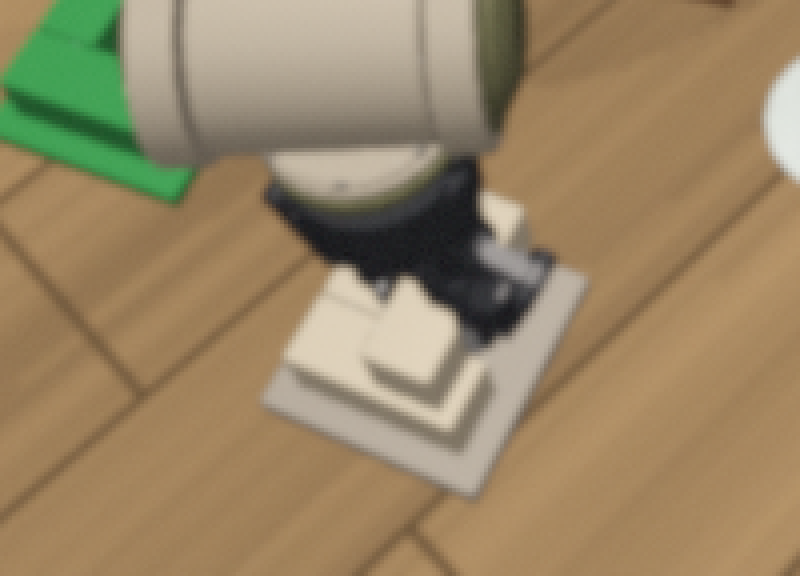

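View pics/side10.png

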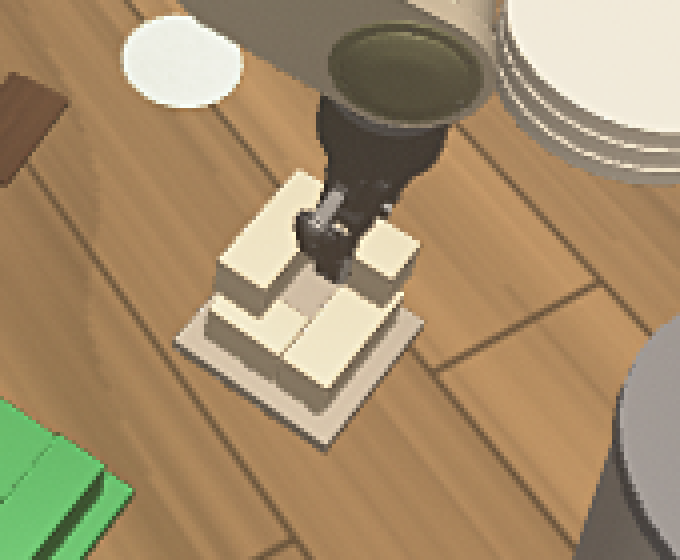

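Emit:
{"api": "play_rows", "payload": {
  "steps": [
    [[0,-0.001,0.006],[0,0,0]],
    [[0,0,0.007],[0,0,0]],
    [[0,0,0.004],[0,0,0]],
    [[0,0,0.002],[0,0,0]],
    [[0,0,0.001],[0,0,0]],
    [[0,0,0],[0,0,0]],
    [[0,0,0],[0,0,0]]
  ]
}}

```text
time_s: 26.1
eef_pos: [524.1, -341.0, 60.2]
ee_rot: [0.0, 0.984, 0.18, 0.0]
force: [-1.0, -0.4, -3.6]
grip_width: 0.403
```

Emit:
{"api": "play_rows", "payload": {
  "steps": [
    [[0,0,0.0013],[0,0,0]],
    [[0,0,0.0013],[0,0,0]],
    [[0,0,0],[0,0,0]],
    [[0,0,0],[0,0,0]]
  ]
}}

```text
time_s: 26.5
eef_pos: [524.0, -340.9, 58.1]
ee_rot: [-0.0, 0.984, 0.18, -0.0]
force: [0.5, 0.1, -3.6]
grip_width: 0.408
```

Emit:
{"api": "play_rows", "payload": {
  "steps": [
    [[0,0,0.0013],[0,0,0]],
    [[0,0,0],[0,0,0]],
    [[0,0,0],[0,0,0]]
  ]
}}

```text
time_s: 26.8
eef_pos: [524.0, -340.9, 57.1]
ee_rot: [-0.0, 0.984, 0.18, -0.0]
force: [-0.0, -0.6, -3.7]
grip_width: 0.41
```

Emit:
{"api": "play_rows", "payload": {
  "steps": [
    [[0,0,0.0013],[0,0,0]],
    [[0,0,0],[0,0,0]],
    [[0,0,0],[0,0,0]]
  ]
}}

```text
time_s: 27.1
eef_pos: [524.0, -341.0, 56.1]
ee_rot: [-0.0, 0.984, 0.18, 0.0]
force: [0.0, 0.2, -3.7]
grip_width: 0.406
```

Emit:
{"api": "play_rows", "payload": {
  "steps": [
    [[0,0,0.0013],[0,0,0]],
    [[0,0,0],[0,0,0]],
    [[0,0,0],[0,0,0]]
  ]
}}

```text
time_s: 27.4
eef_pos: [524.0, -340.9, 55.2]
ee_rot: [-0.0, 0.984, 0.18, -0.0]
force: [0.7, 0.3, -3.4]
grip_width: 0.411
```

Emit:
{"api": "play_rows", "payload": {
  "steps": [
    [[0,0,0.0013],[0,0,0]],
    [[0,0,0],[0,0,0]],
    [[0,0,0],[0,0,0]]
  ]
}}

```text
time_s: 27.7
eef_pos: [524.1, -341.0, 54.3]
ee_rot: [0.0, 0.984, 0.18, 0.0]
force: [0.3, -0.8, -3.3]
grip_width: 0.406
```

Emit:
{"api": "play_rows", "payload": {
  "steps": [
    [[0,0,0.0013],[0,0,0]],
    [[0,0,0],[0,0,0]],
    [[0,0,0],[0,0,0]]
  ]
}}

```text
time_s: 28.0
eef_pos: [524.1, -341.0, 54.2]
ee_rot: [0.0, 0.984, 0.18, 0.0]
force: [-3.3, 2.3, 5.3]
grip_width: 0.407
```

Emit:
{"api": "play_rows", "payload": {
  "steps": [
    [[0,0,0],[0,0,0]],
    [[0,0,0],[0,0,0]],
    [[0,0,0],[0,0,0]],
    [[0,0,0],[0,0,0]],
    [[0,0,0],[0,0,0]],
    [[0,0,0],[0,0,0]],
    [[0,0,0],[0,0,0]],
    [[0,0,-0.005],[0,0,0]],
    [[0,0,-0.02],[0,0,0]],
    [[0,0,-0.04],[0,0,0]],
    [[0,0,-0.05],[0,0,0]],
    [[0,0,-0.05],[0,0,0]],
    [[0,0,-0.03],[0,0,0]],
    [[0,0,-0.005],[0,0,0]],
    [[0,0,0],[0,0,0]]
  ],
  "grip": 0
}}

```text
time_s: 29.5
eef_pos: [524.0, -340.9, 203.8]
ee_rot: [0.0, 0.984, 0.18, 0.0]
force: [-0.5, 0.0, -0.2]
grip_width: 0.998
```

```bash
python3 - <<'E'
from rig import ctrl,cams
import cv2,pickle
from h import *
ci=cams.camera_info("wrist");im=cams.capture("wrist")
pickle.dump((ci,im,ctrl.sense()),open("w11.pkl","wb"))
crop(im,150,40,350,240,"pics/w11c.png",3)
crop(cams.capture("side"),300,220,400,320,"pics/side11.png",6)
E
```

```text
(no output)
```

View pics/w11c.png

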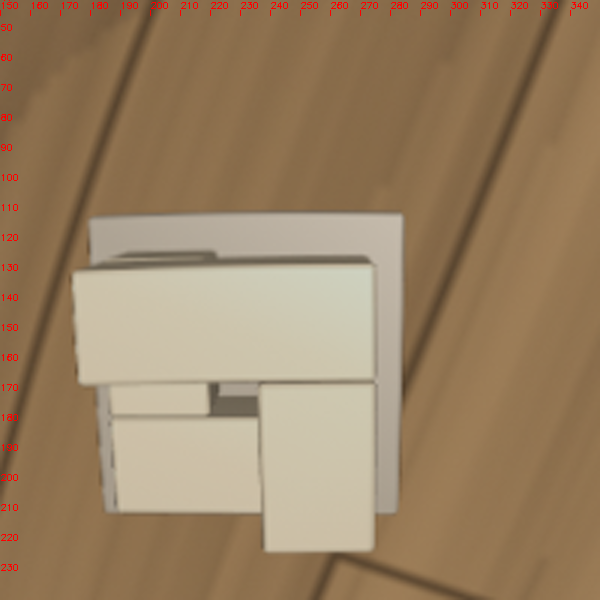

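View pics/side11.png

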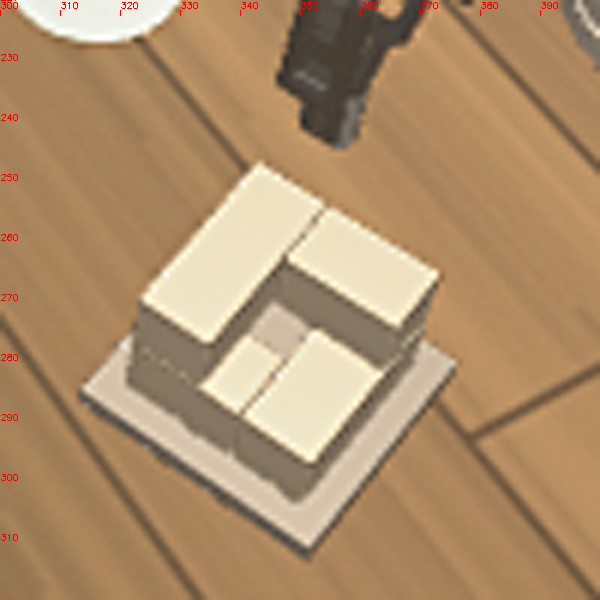

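```bash
python3 - <<'E'
from fit import *
import pickle
from rig import ctrl
ci,im,st=pickle.load(open("w11.pkl","rb")); D={"wrist":(ci,im)}
fitL(D,46,84,{"wrist":[(274.7,128.3),(174,130.3),(176.7,167.7),(237,167),(238,223.7),(274.3,223.7)]},(496,-342,3.5))
p=(623.1,-82.6,2.706)
g=tgt(p,p[2],36,(15,-18)); print(g)
delta(ctrl.sense(),[*g,150],np.degrees(p[2])-90)
E
```

```text
x,y,yaw [ 495.397 -343.262    3.509] rms px 0.74
[617.09575818 -59.95162081]
{'shift': array([ 0.2489, -0.3058,  0.0696]), 'phi': np.float64(20.7), 'tilt': np.float64(0.13), 'turn': np.float64(-0.9854)}
```

Emit:
{"api": "play_rows", "payload": {
  "steps": [
    [[0.0156,-0.0191,0],[0,0,0]],
    [[0.0311,-0.0382,0],[0,0,0]],
    [[0.0311,-0.0382,0],[0,0,0]],
    [[0.0311,-0.0382,0],[0,0,0]],
    [[0.0311,-0.0382,0],[0,0,0]],
    [[0.0311,-0.0382,0],[0,0,0]],
    [[0.0311,-0.0382,0],[0,0,0]],
    [[0.0311,-0.0382,0],[0,0,0]],
    [[0.0156,-0.0191,0],[0,0,-0.08]],
    [[0,0,0.01],[0,0,-0.18]],
    [[0,0,0.02],[0,0,-0.18]],
    [[0,0,0.02],[0,0,-0.18]],
    [[0,0,0.02],[0,0,-0.18]],
    [[0,0,0],[0,0,-0.18]],
    [[0,0,0],[0,0,0]],
    [[0,0,0],[0,0,0]]
  ]
}}

```text
time_s: 31.2
eef_pos: [617.5, -59.9, 150.4]
ee_rot: [-0.0, 0.845, 0.534, -0.0]
force: [0.6, -0.2, 0.6]
grip_width: 1.0
```

```bash
python3 - <<'E'
from rig import ctrl,cams
import cv2,pickle
from h import *
ci=cams.camera_info("wrist");im=cams.capture("wrist")
pickle.dump((ci,im,ctrl.sense()),open("w12.pkl","wb"))
crop(im,140,70,340,240,"pics/w12c.png",4)
cv2.imwrite("pics/wrist12.png",im[:,:,::-1])
E
```

```text
(no output)
```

View pics/w12c.png

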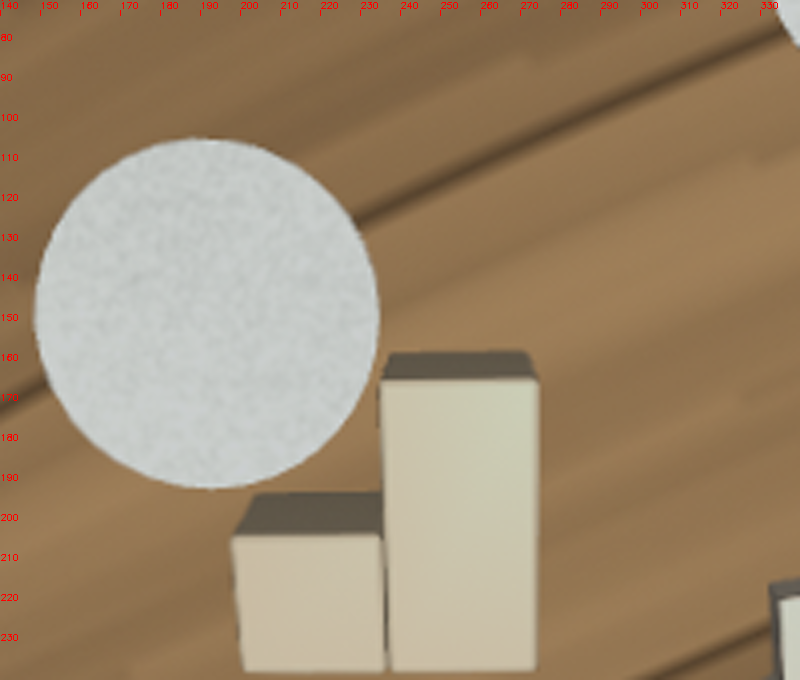

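View pics/wrist12.png

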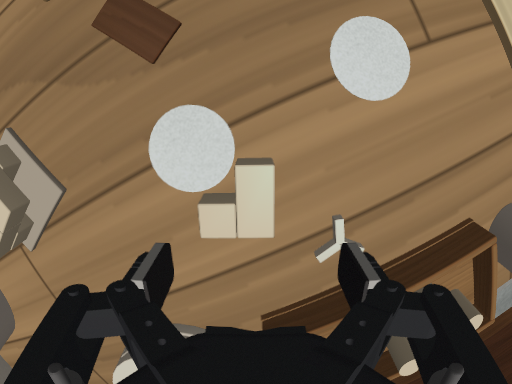

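```bash
python3 - <<'E'
from fit import *
import pickle
from rig import ctrl
ci,im,st=pickle.load(open("w12.pkl","rb")); D={"wrist":(ci,im)}
p=fitL(D,36,36,{"wrist":[(274,237.8),(274.5,164.8),(235.5,164.8),(235,203.8),(198,204.5),(200.8,238)]},(623,-82,2.7))
g=tgt(p,p[2],36,(15,-18)); print(g)
delta(ctrl.sense(),[*g,6],np.degrees(p[2])-90)
hsv=cv2.cvtColor(im,cv2.COLOR_RGB2HSV); m=((hsv[...,1]<30)&(hsv[...,2]>150)).astype(np.uint8)
for c in [(192,148),(370,58)]:
    mm=np.zeros_like(m); cv2.circle(mm,c,50,1,-1)
    cn,_=cv2.findContours(m&mm,cv2.RETR_EXTERNAL,cv2.CHAIN_APPROX_NONE)
    pts=max(cn,key=len)[:,0].astype(float); W=np.array([onz(ci,q,0,True)[:2] for q in pts])
    s=least_squares(lambda q:np.hypot(*(W-q[:2]).T)-q[2],[*W.mean(0),45],loss='soft_l1'); print(s.x.round(1))
E
```

```text
x,y,yaw [622.753 -82.543   2.71 ] rms px 0.61
[616.64956927 -59.92060681]
{'shift': array([-0.0004, -0.0011,  0.1929]), 'phi': np.float64(64.62), 'tilt': np.float64(0.01), 'turn': np.float64(-0.0149)}
[ 560.8 -106.4   44.6]
[551.7 102.2  44.7]
```

Emit:
{"api": "play_rows", "payload": {
  "steps": [
    [[0,-0.001,0.02],[0,0,-0.015]],
    [[0,0,0.04],[0,0,0]],
    [[0,0,0.05],[0,0,0]],
    [[0,0,0.04],[0,0,0]],
    [[0,0,0.025],[0,0,0]],
    [[0,0,0.012],[0,0,0]],
    [[0,0,0.006],[0,0,0]],
    [[0,0,0],[0,0,0]],
    [[0,0,0],[0,0,0]]
  ]
}}

```text
time_s: 32.15
eef_pos: [617.6, -60.4, 7.1]
ee_rot: [0.001, 0.841, 0.541, 0.001]
force: [-0.0, 0.2, 0.4]
grip_width: 0.996
```

Emit:
{"api": "play_rows", "payload": {
  "steps": [
    [[0,0,0],[0,0,0]],
    [[0,0,0],[0,0,0]],
    [[0,0,0],[0,0,0]],
    [[0,0,0],[0,0,0]],
    [[0,0,0],[0,0,0]],
    [[0,0,0],[0,0,0]],
    [[0,0,0],[0,0,0]],
    [[0,0,0],[0,0,0]],
    [[0,0,0],[0,0,0]],
    [[0,0,0],[0,0,0]],
    [[0,0,0],[0,0,0]]
  ],
  "grip": 1,
  "squeeze": 90
}}

```text
time_s: 33.25
eef_pos: [617.3, -60.3, 6.5]
ee_rot: [0.0, 0.841, 0.541, 0.0]
force: [-1.0, -0.2, 4.7]
grip_width: 0.403
```

Emit:
{"api": "play_rows", "payload": {
  "steps": [
    [[0,0,-0.005],[0,0,0]],
    [[0,0,-0.015],[0,0,0]],
    [[0,0,-0.03],[0,0,0]],
    [[0,0,-0.045],[0,0,0]],
    [[0,0,-0.05],[0,0,0]],
    [[0,0,-0.05],[0,0,0]],
    [[0,0,-0.04],[0,0,0]],
    [[0,0,-0.02],[0,0,0]],
    [[0,0,0],[0,0,0]],
    [[0,0,0],[0,0,0]]
  ]
}}

```text
time_s: 34.25
eef_pos: [616.5, -60.1, 196.5]
ee_rot: [-0.0, 0.841, 0.541, -0.0]
force: [-0.0, 0.4, -3.0]
grip_width: 0.402
```

```bash
python3 - <<'E'
from rig import ctrl,cams
import cv2,pickle
from h import *
st=ctrl.sense();im=cams.capture("wrist")
cv2.imwrite("pics/wrist13.png",im[:,:,::-1])
g=tgt((496,-343.6),.360,36,(15,-18)); print(g)
delta(st,[*g,200],np.degrees(.360)-90)
E
```

```text
[ 516.37938855 -355.16202933]
{'shift': array([-0.4133,  0.0418, -0.0046]), 'phi': np.float64(65.48), 'tilt': np.float64(0.07), 'turn': np.float64(2.9967)}
```

View pics/wrist13.png

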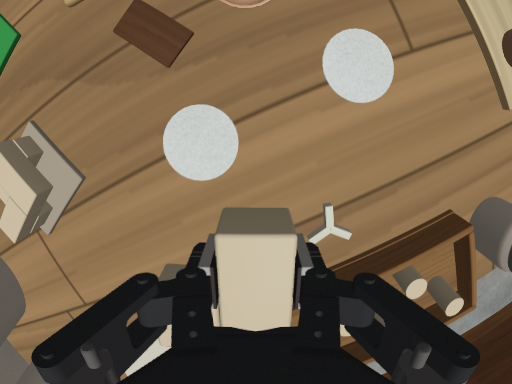

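Emit:
{"api": "play_rows", "payload": {
  "steps": [
    [[-0.0188,0.0019,0],[0,0,0]],
    [[-0.0376,0.0038,0],[0,0,0]],
    [[-0.0376,0.0038,0],[0,0,0]],
    [[-0.0376,0.0038,0],[0,0,0]],
    [[-0.0376,0.0038,0],[0,0,0]],
    [[-0.0376,0.0038,0],[0,0,0]],
    [[-0.0376,0.0038,0],[0,0,0]],
    [[-0.0376,0.0038,0],[0,0,0]],
    [[-0.0376,0.0038,0],[0,0,0]],
    [[-0.0376,0.0038,0],[0,0,0]],
    [[-0.0376,0.0038,0],[0,0,0]],
    [[-0.0188,0.0019,0],[0,0,0]],
    [[0,0,0],[0,0,0]]
  ]
}}

```text
time_s: 35.6
eef_pos: [515.5, -357.0, 196.4]
ee_rot: [-0.001, 0.842, 0.54, -0.0]
force: [0.3, 0.9, -2.6]
grip_width: 0.407
```

Emit:
{"api": "play_rows", "payload": {
  "steps": [
    [[0,0,0],[0,0,0.08]],
    [[0,0,0],[0,0,0.17]],
    [[0,0,0],[0,0,0.17]],
    [[0,0,0],[0,0,0.17]],
    [[0,0,0],[0,0,0.17]],
    [[0,0,0],[0,0,0.17]],
    [[0,0,0],[0,0,0.17]],
    [[0,0,0],[0,0,0.17]],
    [[0,0,0],[0,0,0.17]],
    [[0,0,0],[0,0,0.17]],
    [[0,0,0],[0,0,0.17]],
    [[0,0,0],[0,0,0.17]],
    [[0,0,0],[0,0,0.17]],
    [[0,0,0],[0,0,0.17]],
    [[0,0,0],[0,0,0.17]],
    [[0,0,0],[0,0,0.17]],
    [[0,0,0],[0,0,0.17]],
    [[0,0,0],[0,0,0.17]],
    [[0,0,0],[0,0,0.03]],
    [[0,0,0],[0,0,0]]
  ]
}}

```text
time_s: 37.6
eef_pos: [517.0, -354.7, 197.1]
ee_rot: [-0.0, 0.822, -0.569, -0.0]
force: [0.1, -0.1, -3.0]
grip_width: 0.404
```

```bash
python3 - <<'E'
from rig import ctrl,cams
import cv2,pickle
from h import *
st=ctrl.sense();im=cams.capture("wrist")
cv2.imwrite("pics/wrist14.png",im[:,:,::-1])
g=tgt((496,-343.6),.360,36,(14.7,-18)); print(st['joints'][5])
delta(st,[*g,110],np.degrees(.360)-90)
E
```

```text
0.4221101537744763
{'shift': array([0.0003, 0.0014, 0.1162]), 'phi': np.float64(-69.34), 'tilt': np.float64(0.02), 'turn': np.float64(0.0008)}
```

View pics/wrist14.png

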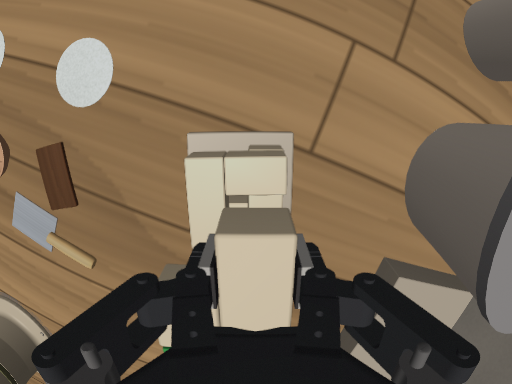

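Emit:
{"api": "play_rows", "payload": {
  "steps": [
    [[0,0.0014,0.015],[0,0,0]],
    [[0,0,0.03],[0,0,0]],
    [[0,0,0.04],[0,0,0]],
    [[0,0,0.025],[0,0,0]],
    [[0,0,0.012],[0,0,0]],
    [[0,0,0.006],[0,0,0]],
    [[0,0,0.004],[0,0,0]],
    [[0,0,0.003],[0,0,0]],
    [[0,0,0],[0,0,0]],
    [[0,0,0],[0,0,0]]
  ]
}}

```text
time_s: 38.65
eef_pos: [515.9, -356.0, 96.5]
ee_rot: [0.0, 0.822, -0.57, 0.0]
force: [0.7, 1.3, -2.4]
grip_width: 0.404
```

```bash
python3 - <<'E'
from rig import ctrl,cams
from h import *
st=ctrl.sense();print(st['eef_pos'])
g=tgt((496,-343.6),.360,36,(14.7,-18))
delta(st,[*g,90.5],np.degrees(.360)-90)
crop(cams.capture("side"),290,200,400,320,"pics/side15.png",5)
crop(cams.capture("scene"),90,250,220,370,"pics/scene15.png",5)
E
```

```text
[ 515.88696657 -356.01542837   96.53230747]
{'shift': array([-0.0008, -0.0006,  0.008 ]), 'phi': np.float64(-69.52), 'tilt': np.float64(0.05), 'turn': np.float64(-0.0033)}
```

View pics/side15.png

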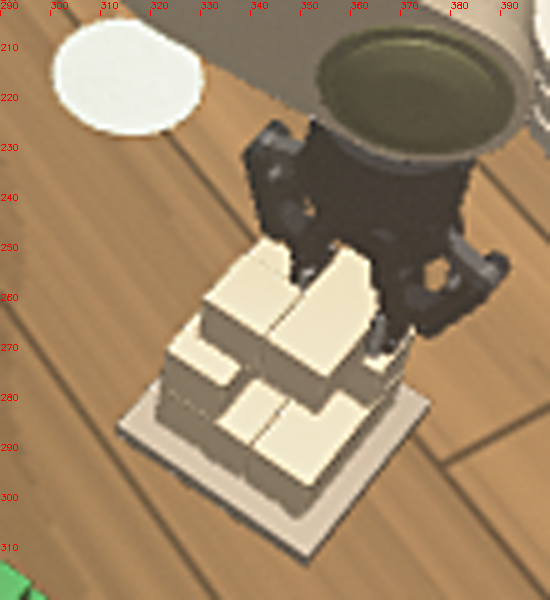

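View pics/scene15.png

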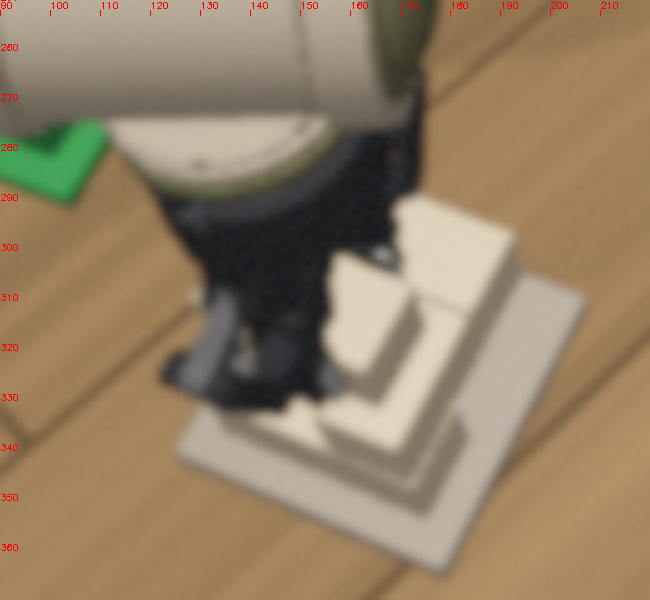

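Emit:
{"api": "play_rows", "payload": {
  "steps": [
    [[0,0,0.003],[0,0,0]],
    [[0,0,0.002],[0,0,0]],
    [[0,0,0.001],[0,0,0]],
    [[0,0,0],[0,0,0]],
    [[0,0,0],[0,0,0]]
  ]
}}

```text
time_s: 39.25
eef_pos: [515.7, -355.8, 91.5]
ee_rot: [0.0, 0.822, -0.57, 0.0]
force: [0.7, 0.2, -1.7]
grip_width: 0.406
```

Emit:
{"api": "play_rows", "payload": {
  "steps": [
    [[0,0,0.0013],[0,0,0]],
    [[0,0,0],[0,0,0]],
    [[0,0,0],[0,0,0]]
  ]
}}

```text
time_s: 39.55
eef_pos: [515.8, -355.9, 90.6]
ee_rot: [0.0, 0.822, -0.57, 0.0]
force: [-0.5, 0.5, -2.1]
grip_width: 0.407
```

Emit:
{"api": "play_rows", "payload": {
  "steps": [
    [[0,0,0.001],[0,0,0]],
    [[0,0,0],[0,0,0]],
    [[0,0,0],[0,0,0]]
  ]
}}

```text
time_s: 39.85
eef_pos: [515.8, -355.9, 90.6]
ee_rot: [0.0, 0.822, -0.57, 0.0]
force: [-2.3, 0.7, 6.4]
grip_width: 0.404
```

Emit:
{"api": "play_rows", "payload": {
  "steps": [
    [[0,0,0.001],[0,0,0]],
    [[0,0,0],[0,0,0]],
    [[0,0,0],[0,0,0]]
  ]
}}

```text
time_s: 40.15
eef_pos: [515.8, -355.9, 90.5]
ee_rot: [0.0, 0.822, -0.57, 0.0]
force: [-4.0, 4.0, 11.2]
grip_width: 0.403
```

Emit:
{"api": "play_rows", "payload": {
  "steps": [
    [[0,0,-0.001],[0,0,0]],
    [[0,0,0],[0,0,0]]
  ]
}}

```text
time_s: 40.35
eef_pos: [515.8, -355.9, 90.6]
ee_rot: [0.0, 0.822, -0.57, 0.0]
force: [-2.7, 2.2, 8.3]
grip_width: 0.406
```

Emit:
{"api": "play_rows", "payload": {
  "steps": [
    [[0,0,0],[0,0,0]],
    [[0,0,0],[0,0,0]],
    [[0,0,0],[0,0,0]],
    [[0,0,0],[0,0,0]],
    [[0,0,0],[0,0,0]],
    [[0,0,0],[0,0,0]],
    [[0,0,0],[0,0,0]],
    [[0,0,-0.005],[0,0,0]],
    [[0,0,-0.02],[0,0,0]],
    [[0,0,-0.04],[0,0,0]],
    [[0,0,-0.05],[0,0,0]],
    [[0,0,-0.05],[0,0,0]],
    [[0,0,-0.03],[0,0,0]],
    [[0,0,-0.005],[0,0,0]],
    [[0,0,0],[0,0,0]]
  ],
  "grip": 0
}}

```text
time_s: 41.85
eef_pos: [515.7, -355.8, 239.6]
ee_rot: [0.0, 0.822, -0.57, 0.0]
force: [0.3, 0.4, -1.1]
grip_width: 1.003
```

```bash
python3 - <<'E'
from rig import ctrl,cams
from h import *
import pickle
st=ctrl.sense();ci=cams.camera_info("wrist"); im=cams.capture("wrist")
pickle.dump((ci,im,st),open("w16.pkl","wb"))
crop(im,150,60,350,260,"pics/w16c.png",3)
crop(cams.capture("side"),290,200,400,320,"pics/side16.png",5)
delta(st,[552,102,250],0); delta(st,[490,250,250],0)
E
```

```text
{'shift': array([-0.5549, -0.2589, -0.0139]), 'phi': np.float64(-69.53), 'tilt': np.float64(0.01), 'turn': np.float64(-1.545)}
{'shift': array([-0.7687, -0.2504, -0.0139]), 'phi': np.float64(-69.53), 'tilt': np.float64(0.01), 'turn': np.float64(-1.545)}
```

View pics/w16c.png

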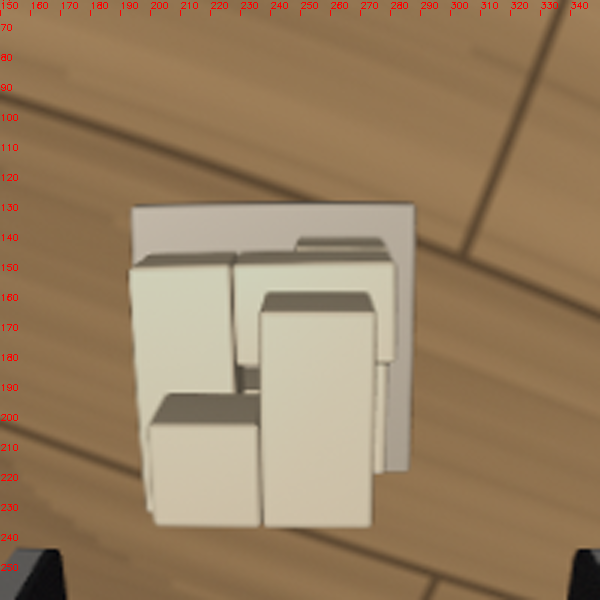

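View pics/side16.png

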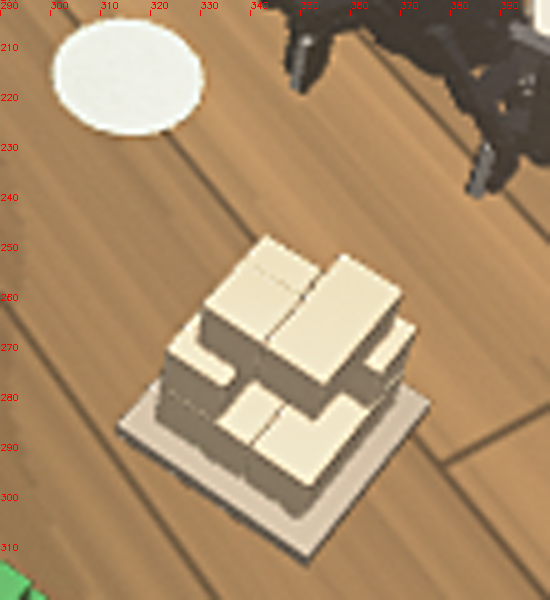

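```bash
python3 - <<'E'
from fit import *
import pickle
ci,im,st=pickle.load(open("w16.pkl","rb")); D={"wrist":(ci,im)}
fitL(D,36,120,{"wrist":[(274,235.3),(275.3,163.7),(237,163.7),(236.7,201),(199.7,201.3),(201.7,235)]},(496,-342,.36))
# large: CCW from O (top-left): next is B.. O top-left (131,269)->; A1 bottom-left, B1 top right, B2 right
q=lambda x,y:(x/3+150,y/3+60)
fitL(D,46,84,{"wrist":[q(131,269),None,None,q(237,364),q(395,363),q(394,263)]},(496,-342,3.5))
E
```

```text
x,y,yaw [ 4.95947e+02 -3.44652e+02  3.55000e-01] rms px 0.53
x,y,yaw [ 494.576 -344.522    3.517] rms px 0.73
```

Emit:
{"api": "play_rows", "payload": {
  "steps": [
    [[0,0,0],[0,0,-0.09]],
    [[0,0,0],[0,0,-0.175]],
    [[0,0,0],[0,0,-0.175]],
    [[0,0,0],[0,0,-0.175]],
    [[0,0,0],[0,0,-0.175]],
    [[0,0,0],[0,0,-0.175]],
    [[0,0,0],[0,0,-0.175]],
    [[0,0,0],[0,0,-0.175]],
    [[0,0,0],[0,0,-0.175]],
    [[0,0,0],[0,0,-0.055]],
    [[0,0,0],[0,0,0]]
  ]
}}

```text
time_s: 43.05
eef_pos: [515.4, -355.6, 238.2]
ee_rot: [-0.001, 1.0, 0.0, -0.001]
force: [-0.3, 0.4, 0.0]
grip_width: 1.0
```

Emit:
{"api": "play_rows", "payload": {
  "steps": [
    [[0.0032,-0.028,0],[0,0,0]],
    [[0.0064,-0.0556,0],[0,0,0]],
    [[0.0064,-0.0556,0],[0,0,0]],
    [[0.0064,-0.0556,0],[0,0,0]],
    [[0.0064,-0.0556,0],[0,0,0]],
    [[0.0064,-0.0556,0],[0,0,0]],
    [[0.0064,-0.0556,0],[0,0,0]],
    [[0.0064,-0.0556,0],[0,0,0]],
    [[0.0064,-0.0556,0],[0,0,0]],
    [[0.0064,-0.0556,0],[0,0,0]],
    [[0.0064,-0.0556,0],[0,0,0]],
    [[0.0064,-0.0556,0],[0,0,0]],
    [[0.0064,-0.0556,0],[0,0,0]],
    [[0.0064,-0.0556,0],[0,0,0]],
    [[0.0064,-0.0556,0],[0,0,0]],
    [[0.0064,-0.0556,0],[0,0,0]],
    [[0.0064,-0.0556,0],[0,0,0]],
    [[0.0032,-0.028,0],[0,0,0]],
    [[0,0,0],[0,0,0]],
    [[0,0,0],[0,0,0]]
  ]
}}

```text
time_s: 45.05
eef_pos: [597.1, 353.1, 238.6]
ee_rot: [0.0, 1.0, -0.0, -0.001]
force: [0.1, 0.3, 0.2]
grip_width: 1.0
```

```bash
python3 - <<'E'
from rig import ctrl,cams
from h import *
st=ctrl.sense();im=cams.capture("wrist")
cv2.imwrite("pics/wrist17.png",im[:,:,::-1])
delta(st,[597.2,352.5,130],0)
E
```

```text
{'shift': array([0.0003, 0.0007, 0.1448]), 'phi': np.float64(-0.04), 'tilt': np.float64(0.1), 'turn': np.float64(-0.0008)}
```

View pics/wrist17.png

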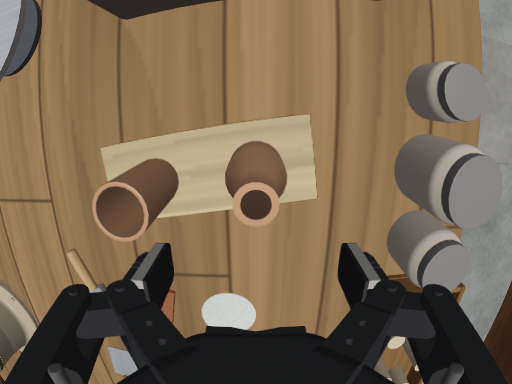

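Emit:
{"api": "play_rows", "payload": {
  "steps": [
    [[0,0.0007,0.02],[0,0,0]],
    [[0,0,0.04],[0,0,0]],
    [[0,0,0.04],[0,0,0]],
    [[0,0,0.03],[0,0,0]],
    [[0,0,0.012],[0,0,0]],
    [[0,0,0.003],[0,0,0]],
    [[0,0,0],[0,0,0]],
    [[0,0,0],[0,0,0]]
  ]
}}

```text
time_s: 45.9
eef_pos: [597.9, 352.8, 132.6]
ee_rot: [-0.0, 1.0, -0.0, 0.001]
force: [-0.0, -0.2, -0.1]
grip_width: 1.0
```

Emit:
{"api": "play_rows", "payload": {
  "steps": [
    [[0,0,0],[0,0,0]],
    [[0,0,0],[0,0,0]],
    [[0,0,0],[0,0,0]],
    [[0,0,0],[0,0,0]],
    [[0,0,0],[0,0,0]],
    [[0,0,0],[0,0,0]],
    [[0,0,0],[0,0,0]],
    [[0,0,0],[0,0,0]],
    [[0,0,0],[0,0,0]],
    [[0,0,0],[0,0,0]]
  ],
  "grip": 1,
  "squeeze": 40
}}

```text
time_s: 46.9
eef_pos: [597.4, 352.9, 131.3]
ee_rot: [-0.0, 1.0, 0.0, 0.0]
force: [-1.7, -0.0, 5.2]
grip_width: 0.409
```

```bash
python3 - <<'E'
from rig import ctrl,cams
from h import *
delta(ctrl.sense(),[560.8,-106.4,190],0)
E
```

```text
{'shift': array([-0.0487,  0.6124, -0.0784]), 'phi': np.float64(0.0), 'tilt': np.float64(0.02), 'turn': np.float64(0.0)}
```

Emit:
{"api": "play_rows", "payload": {
  "steps": [
    [[0,0,-0.008],[0,0,0]],
    [[0,0,-0.02],[0,0,0]],
    [[0,0,-0.03],[0,0,0]],
    [[0,0,-0.02],[0,0,0]],
    [[-0.002,0.0255,0],[0,0,0]],
    [[-0.0041,0.051,0],[0,0,0]],
    [[-0.0041,0.051,0],[0,0,0]],
    [[-0.0041,0.051,0],[0,0,0]],
    [[-0.0041,0.051,0],[0,0,0]],
    [[-0.0041,0.051,0],[0,0,0]],
    [[-0.0041,0.051,0],[0,0,0]],
    [[-0.0041,0.051,0],[0,0,0]],
    [[-0.0041,0.051,0],[0,0,0]],
    [[-0.0041,0.051,0],[0,0,0]],
    [[-0.0041,0.051,0],[0,0,0]],
    [[-0.0041,0.051,0],[0,0,0]],
    [[-0.002,0.0255,0],[0,0,0]],
    [[0,0,0],[0,0,0]],
    [[0,0,0],[0,0,0]]
  ]
}}

```text
time_s: 48.8
eef_pos: [560.2, -106.0, 189.0]
ee_rot: [-0.0, 1.0, -0.0, -0.001]
force: [0.6, 1.1, -2.8]
grip_width: 0.406
```

```bash
python3 - <<'E'
from rig import ctrl,cams
from h import *
st=ctrl.sense();im=cams.capture("wrist")
cv2.imwrite("pics/wrist18.png",im[:,:,::-1])
delta(st,[560.8,-106.4,113.3],0)
E
```

```text
{'shift': array([0.0008, 0.0006, 0.101 ]), 'phi': np.float64(-0.04), 'tilt': np.float64(0.07), 'turn': np.float64(-0.0008)}
```

View pics/wrist18.png

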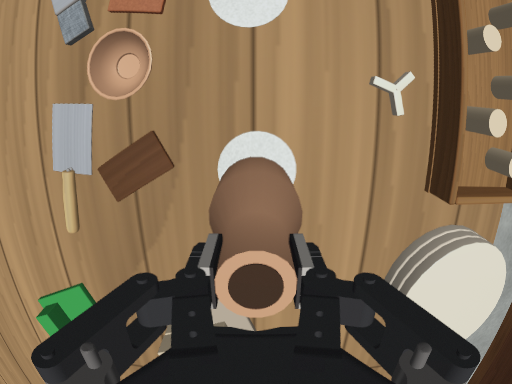

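Over its paper. Lower to about 3 mm above, then creep.

Emit:
{"api": "play_rows", "payload": {
  "steps": [
    [[0,0,0.015],[0,0,0]],
    [[0,0,0.03],[0,0,0]],
    [[0,0,0.028],[0,0,0]],
    [[0,0,0.015],[0,0,0]],
    [[0,0,0.006],[0,0,0]],
    [[0,0,0.003],[0,0,0]],
    [[0,0,0],[0,0,0]],
    [[0,0,0],[0,0,0]]
  ]
}}

```text
time_s: 49.65
eef_pos: [560.8, -106.3, 117.5]
ee_rot: [0.0, 1.0, 0.0, 0.001]
force: [-0.3, 0.6, -1.4]
grip_width: 0.412
```

Emit:
{"api": "play_rows", "payload": {
  "steps": [
    [[0,0,0.0013],[0,0,0]],
    [[0,0,0],[0,0,0]],
    [[0,0,0],[0,0,0]]
  ]
}}

```text
time_s: 49.95
eef_pos: [560.5, -106.2, 116.0]
ee_rot: [0.0, 1.0, -0.0, 0.0]
force: [0.6, 0.5, -3.0]
grip_width: 0.415
```

Emit:
{"api": "play_rows", "payload": {
  "steps": [
    [[0,0,0.0013],[0,0,0]],
    [[0,0,0],[0,0,0]],
    [[0,0,0],[0,0,0]]
  ]
}}

```text
time_s: 50.25
eef_pos: [560.5, -106.2, 114.8]
ee_rot: [-0.0, 1.0, -0.0, -0.0]
force: [0.4, -1.6, -2.8]
grip_width: 0.415
```

Emit:
{"api": "play_rows", "payload": {
  "steps": [
    [[0,0,0.0013],[0,0,0]],
    [[0,0,0],[0,0,0]],
    [[0,0,0],[0,0,0]]
  ]
}}

```text
time_s: 50.55
eef_pos: [560.5, -106.2, 113.8]
ee_rot: [-0.0, 1.0, 0.0, -0.0]
force: [0.2, 0.4, -3.4]
grip_width: 0.407
```

Emit:
{"api": "play_rows", "payload": {
  "steps": [
    [[0,0,0.001],[0,0,0]],
    [[0,0,0],[0,0,0]],
    [[0,0,0],[0,0,0]]
  ]
}}

```text
time_s: 50.85
eef_pos: [560.6, -106.2, 113.4]
ee_rot: [0.0, 1.0, 0.0, 0.0]
force: [-0.4, -0.1, 0.9]
grip_width: 0.409
```

Emit:
{"api": "play_rows", "payload": {
  "steps": [
    [[0,0,0],[0,0,0]],
    [[0,0,0],[0,0,0]],
    [[0,0,0],[0,0,0]],
    [[0,0,0],[0,0,0]],
    [[0,0,0],[0,0,0]],
    [[0,0,0],[0,0,0]],
    [[0,0,0],[0,0,0]],
    [[0,0,-0.01],[0,0,0]],
    [[0,0,-0.03],[0,0,0]],
    [[0,0,-0.04],[0,0,0]],
    [[0,0,-0.04],[0,0,0]],
    [[0,0,-0.02],[0,0,0]],
    [[0,0,0],[0,0,0]],
    [[0,0,0],[0,0,0]]
  ],
  "grip": 0
}}

```text
time_s: 52.25
eef_pos: [560.3, -106.1, 217.7]
ee_rot: [-0.0, 1.0, 0.0, -0.0]
force: [0.3, -0.2, -0.2]
grip_width: 1.002
```

```bash
python3 - <<'E'
from rig import ctrl,cams
from h import *
st=ctrl.sense();im=cams.capture("wrist")
cv2.imwrite("pics/wrist19.png",im[:,:,::-1])
delta(st,[468.1,333.9,97],0)
E
```

```text
{'shift': array([-0.1228, -0.5866,  0.161 ]), 'phi': np.float64(0.0), 'tilt': np.float64(0.03), 'turn': np.float64(0.0)}
```

View pics/wrist19.png

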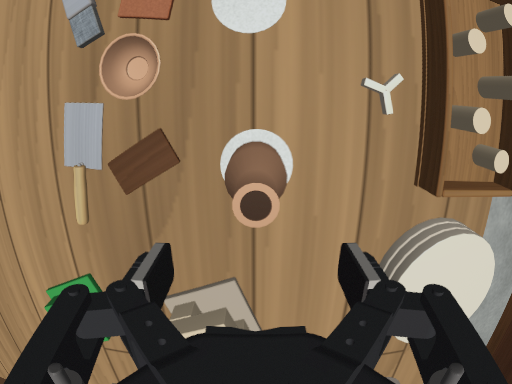

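Emit:
{"api": "play_rows", "payload": {
  "steps": [
    [[-0.0056,-0.0267,0],[0,0,0]],
    [[-0.0112,-0.0533,0],[0,0,0]],
    [[-0.0112,-0.0533,0],[0,0,0]],
    [[-0.0112,-0.0533,0],[0,0,0]],
    [[-0.0112,-0.0533,0],[0,0,0]],
    [[-0.0112,-0.0533,0],[0,0,0]],
    [[-0.0112,-0.0533,0],[0,0,0]],
    [[-0.0112,-0.0533,0],[0,0,0]],
    [[-0.0112,-0.0533,0],[0,0,0]],
    [[-0.0112,-0.0533,0],[0,0,0]],
    [[-0.0112,-0.0533,0],[0,0,0]],
    [[-0.0056,-0.0267,0],[0,0,0]],
    [[0,0,0],[0,0,0]],
    [[0,0,0],[0,0,0]]
  ]
}}

```text
time_s: 53.7
eef_pos: [467.8, 333.3, 217.0]
ee_rot: [0.001, 1.0, 0.0, -0.001]
force: [-0.3, 0.2, -0.9]
grip_width: 1.004
```

```bash
python3 - <<'E'
from rig import ctrl,cams
from h import *
st=ctrl.sense();im=cams.capture("wrist")
cv2.imwrite("pics/wrist20.png",im[:,:,::-1])
delta(st,[468.1,333.9,97],0)
E
```

```text
{'shift': array([ 0.0006, -0.001 ,  0.16  ]), 'phi': np.float64(0.03), 'tilt': np.float64(0.11), 'turn': np.float64(0.0007)}
```

View pics/wrist20.png

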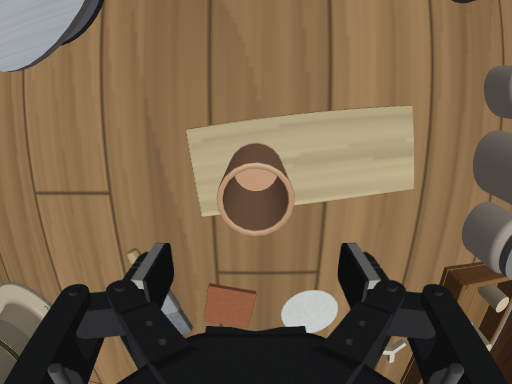

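Emit:
{"api": "play_rows", "payload": {
  "steps": [
    [[0,0,0.02],[0,0,0]],
    [[0,0,0.04],[0,0,0]],
    [[0,0,0.045],[0,0,0]],
    [[0,0,0.035],[0,0,0]],
    [[0,0,0.014],[0,0,0]],
    [[0,0,0.005],[0,0,0]],
    [[0,0,0],[0,0,0]],
    [[0,0,0],[0,0,0]]
  ]
}}

```text
time_s: 54.55
eef_pos: [468.8, 333.7, 100.2]
ee_rot: [-0.0, 1.0, -0.0, 0.001]
force: [-0.2, -0.2, -0.1]
grip_width: 0.999
```

Emit:
{"api": "play_rows", "payload": {
  "steps": [
    [[0,0,0],[0,0,0]],
    [[0,0,0],[0,0,0]],
    [[0,0,0],[0,0,0]],
    [[0,0,0],[0,0,0]],
    [[0,0,0],[0,0,0]],
    [[0,0,0],[0,0,0]],
    [[0,0,0],[0,0,0]],
    [[0,0,0],[0,0,0]],
    [[0,0,0],[0,0,0]]
  ],
  "grip": 1,
  "squeeze": 40
}}

```text
time_s: 55.45
eef_pos: [468.3, 333.8, 99.8]
ee_rot: [-0.0, 1.0, 0.0, 0.0]
force: [-2.2, -0.6, 6.7]
grip_width: 0.707
```

```bash
python3 - <<'E'
from rig import ctrl,cams
from h import *
delta(ctrl.sense(),[551.7,102.2,160],0)
E
```

```text
{'shift': array([ 0.1113,  0.3088, -0.0802]), 'phi': np.float64(0.0), 'tilt': np.float64(0.06), 'turn': np.float64(0.0001)}
```

Emit:
{"api": "play_rows", "payload": {
  "steps": [
    [[0,0,-0.01],[0,0,0]],
    [[0,0,-0.025],[0,0,0]],
    [[0,0,-0.03],[0,0,0]],
    [[0,0,-0.015],[0,0,0]],
    [[0.007,0.0193,0],[0,0,0]],
    [[0.0139,0.0386,0],[0,0,0]],
    [[0.0139,0.0386,0],[0,0,0]],
    [[0.0139,0.0386,0],[0,0,0]],
    [[0.0139,0.0386,0],[0,0,0]],
    [[0.0139,0.0386,0],[0,0,0]],
    [[0.0139,0.0386,0],[0,0,0]],
    [[0.0139,0.0386,0],[0,0,0]],
    [[0.007,0.0193,0],[0,0,0]],
    [[0,0,0],[0,0,0]],
    [[0,0,0.015],[0,0,0]],
    [[0,0,0.03],[0,0,0]],
    [[0,0,0.03],[0,0,0]],
    [[0,0,0.014],[0,0,0]],
    [[0,0,0],[0,0,0]],
    [[0,0,0],[0,0,0]]
  ]
}}

```text
time_s: 57.45
eef_pos: [551.8, 102.5, 92.6]
ee_rot: [-0.0, 1.0, 0.0, 0.0]
force: [0.5, -0.0, -4.0]
grip_width: 0.705
```

```bash
python3 - <<'E'
from rig import ctrl,cams
from h import *
st=ctrl.sense()
cv2.imwrite("pics/scene21.png",cams.capture("scene")[130:300,220:440,::-1].repeat(3,0).repeat(3,1))
delta(st,[551.7,102.2,81.8],0)
E
```

```text
{'shift': array([-0.0001,  0.0004,  0.0144]), 'phi': np.float64(0.04), 'tilt': np.float64(0.05), 'turn': np.float64(0.0009)}
```

View pics/scene21.png

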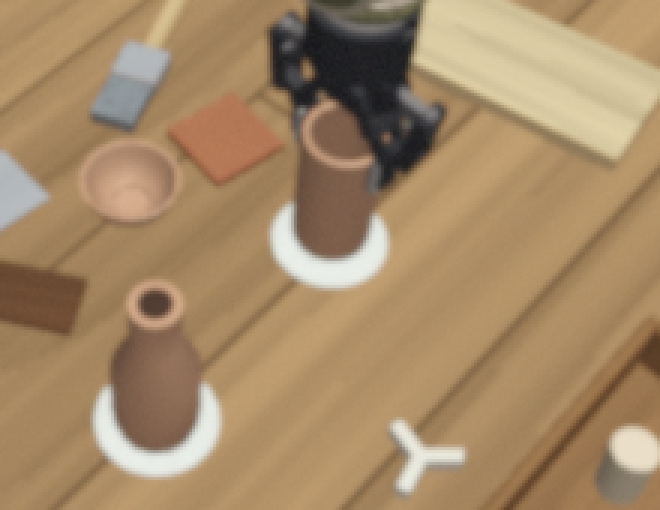

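Emit:
{"api": "play_rows", "payload": {
  "steps": [
    [[0,0,0.004],[0,0,0]],
    [[0,0,0.004],[0,0,0]],
    [[0,0,0.002],[0,0,0]],
    [[0,0,0],[0,0,0]],
    [[0,0,0],[0,0,0]]
  ]
}}

```text
time_s: 58.0
eef_pos: [551.6, 102.0, 84.7]
ee_rot: [-0.0, 1.0, -0.0, 0.0]
force: [-0.7, -0.0, -3.6]
grip_width: 0.703
```

Emit:
{"api": "play_rows", "payload": {
  "steps": [
    [[0,0,0.0013],[0,0,0]],
    [[0,0,0.0013],[0,0,0]],
    [[0,0,0],[0,0,0]],
    [[0,0,0],[0,0,0]]
  ]
}}

```text
time_s: 58.4
eef_pos: [551.6, 102.0, 82.6]
ee_rot: [0.0, 1.0, 0.0, -0.0]
force: [-0.2, -0.3, -2.1]
grip_width: 0.708
```

Emit:
{"api": "play_rows", "payload": {
  "steps": [
    [[0,0,0.001],[0,0,0]],
    [[0,0,0],[0,0,0]],
    [[0,0,0],[0,0,0]]
  ]
}}

```text
time_s: 58.7
eef_pos: [551.6, 102.0, 82.0]
ee_rot: [-0.0, 1.0, -0.0, 0.0]
force: [0.1, -1.2, -2.5]
grip_width: 0.705
```

Emit:
{"api": "play_rows", "payload": {
  "steps": [
    [[0,0,0.001],[0,0,0]],
    [[0,0,0],[0,0,0]],
    [[0,0,0],[0,0,0]]
  ]
}}

```text
time_s: 59.0
eef_pos: [551.7, 102.0, 81.9]
ee_rot: [0.0, 1.0, 0.0, 0.0]
force: [-3.2, -0.3, 5.0]
grip_width: 0.703
```

Emit:
{"api": "play_rows", "payload": {
  "steps": [
    [[0,0,0],[0,0,0]],
    [[0,0,0],[0,0,0]],
    [[0,0,0],[0,0,0]],
    [[0,0,0],[0,0,0]],
    [[0,0,0],[0,0,0]],
    [[0,0,0],[0,0,0]],
    [[0,0,0],[0,0,0]],
    [[0,0,-0.01],[0,0,0]],
    [[0,0,-0.03],[0,0,0]],
    [[0,0,-0.04],[0,0,0]],
    [[0,0,-0.05],[0,0,0]],
    [[0,0,-0.05],[0,0,0]],
    [[0,0,-0.02],[0,0,0]],
    [[0,0,0],[0,0,0]],
    [[0,0,0],[0,0,0]]
  ],
  "grip": 0
}}

```text
time_s: 60.5
eef_pos: [551.2, 102.0, 230.5]
ee_rot: [-0.0, 1.0, 0.0, -0.0]
force: [0.4, 0.9, -0.1]
grip_width: 1.001
```

```bash
python3 - <<'E'
from rig import ctrl,cams
from h import *
import pickle
st=ctrl.sense();ci=cams.camera_info("wrist");im=cams.capture("wrist")
cv2.imwrite("pics/wrist22.png",im[:,:,::-1])
pickle.dump((ci,im,st),open("w22.pkl","wb"))
s=cams.capture("scene");cv2.imwrite("pics/scene22.png",s[:,:,::-1])
crop(cams.capture("side"),240,120,400,320,"pics/side22.png",3)
E
```

```text
(no output)
```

View pics/wrist22.png

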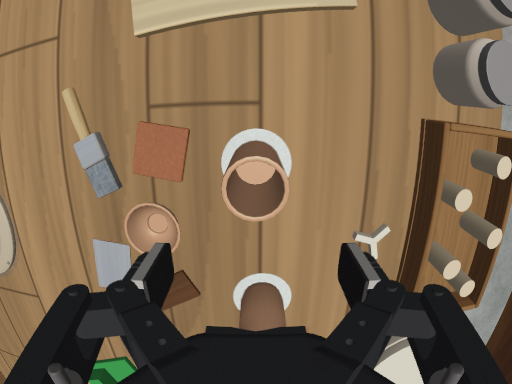

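View pics/scene22.png

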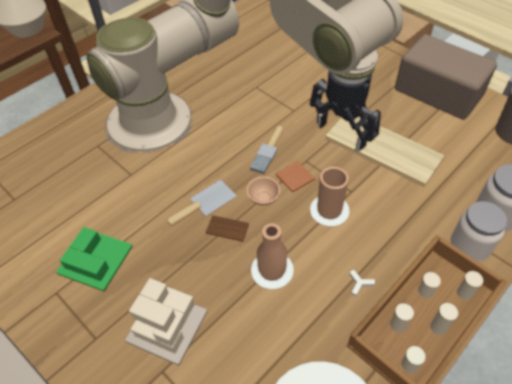

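View pics/side22.png

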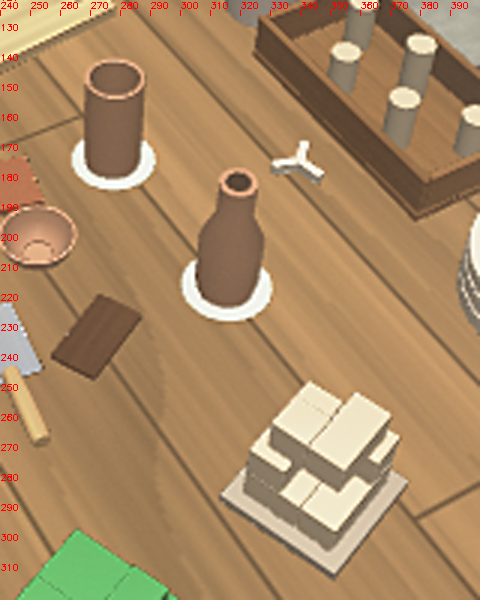

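```bash
python3 - <<'E'
from rig import ctrl
print(ctrl.finish_job())
E
```

```text
the job is handed in; nothing more can be done
None
```

The job is done and handed in at about 60.7 s of the 131 s allowed. No verdict was reported.

**What I did:** I stood the jar and then the bottle on the ware board. I set the large post on the first L, turned half round, and the small post on top, turned half round again. Then I put the bottle and the jar back on their paper discs. Everything was lowered in steps of about 1 mm until the force showed contact, then released.

**Last checks:**

| Thing | Measured | Should be |
|---|---|---|
| Small post centre, yaw | (495.9, -344.7) mm, 0.355 rad | pile at (496.0, -343.9) mm, 0.360 rad |
| Large post centre, yaw | (494.6, -344.5) mm, 3.517 rad | same centre, 3.502 rad |
| Jar, gripper position at release | (551.7, 102.0) mm | paper centre (551.7, 102.2) mm |
| Bottle, gripper position at release | (560.6, -106.2) mm | paper centre (560.8, -106.4) mm |

- **Posts:** both lie within about 2 mm and 0.02 rad of the target, fitted from the wrist camera after the last release. I did not refit them after moving the pots, but the last side and scene pictures show the pile standing.
- **Pots:** the positions are where the gripper let go, not a fresh camera fit. The last pictures show both upright in the middle of their discs.
- **At hand-in:** the gripper was open at 230 mm, touching nothing.

**Disagreements:**
- The side camera put things 4 to 10 mm off in y compared with the other two, so I relied on the wrist camera for the final positions.
- In the picture after lifting, the large post seemed to sag about 3 mm at its corner. It touched down at the height expected for a level post.

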